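# Tip the clothes pegs into the jar and hang up the scoop

### The arm

A 7-joint arm with a two-finger parallel gripper is mounted at the origin on a cart in front of the work surface, level with it; the furniture and walls round the work are solid. World frame = base frame: x ahead of the robot, y to its left, z up, the work surface at z = 0. Lengths are in mm, angles in rad, forces in N, time in s.
With the tool pointing down it reaches from about 400 to 875 mm from the base axis. Payload 4.4 kg.
Tool frame: the origin (TCP) lies at the very end of the fingers, on their centre line; the grasp point (between the pads) lies 19 mm behind it; z points along the fingers, x is the direction in which the jaws open and shut, and the axes are right-handed (so a half turn about z gives the same grasp; the last joint's range is limited). The gripper opens to 85 mm and grips with 20 to 120 N. Pads are 22 mm wide; open, the fingers measure 114 mm over their backs; the gripper's body (76 mm by 85 mm) begins 54 mm behind the grasp point. The pads swing forward as they close: fully open they stand 13 mm farther back than shut.
Start: joints at [1.043, 0.628, 0.038, 1.517, -0.027, 0.996, -0.02], TCP at [289.642, -581.915, 231.313] pointing down, gripper open.
Joint ranges: [-3.06, 3.06], [-0.37, 2.12], [-1.25, 1.32], [0.18, 2.47], [-1.1, 4.24], [0.23, 1.98], [-2.94, 2.94]. Speed limits (rad/s): [2.57, 2.57, 3.14, 3.14, 3.14, 3.14, 3.14].

### API

Orientations are given as [roll, pitch, yaw] about the fixed x, y, z axes, in that order (R = Rz(yaw) Ry(pitch) Rx(roll)).
In Python, from cell import ctrl gives the robot as it stands.
- The arm moves only by the shell command python3 -m creep 'ROWS'. ROWS is text: rows parted by semicolons, each of 7 numbers parted by spaces: the shift along the tool's x, y, z in units of 40 mm (1.0 is 40 mm), then the turn, a rotation vector about the tool's x, y, z in degrees, then the closure, from 0 (fully open) to 1 (shut). In form: x y z rx ry rz grip; .... A call has 1 to 10 rows; each row is the pose to reach, as a shift and turn from the pose commanded when the call began, along the tool's axes at that moment; what a row does not reach only later rows make up. A row lasts 1/12 s, in which the tool goes at most 41.7 mm and 7.16 degrees, less where a joint would pass 70% of its speed; a pose out of reach is approached as far as the arm can. A call with a gripper value outside its range is refused whole. The fingers move at their own pace and stop on an object; the grip force is fixed at half the most. Time passes only in rows, so rows that repeat a pose let the fingers close. It gives the time, the measured TCP pose, the force and the opening at its end, in the units of the state.
- ctrl.read_state(): the state, without advancing time (a new reading comes with each control period).
- ctrl.get_image(name): name is "side" or "top"; returns a dict with "img" (384x512x3 uint8, red, green, blue), "vfov" (degrees; the focal length in pixels is half the picture's height over the tangent of half this angle, whatever the lens; pixels are square), "cx", "cy" (the principal point, pixels), "distortion" ([k1, k2, p1, p2, k3] as OpenCV has them; the pictures are not rectified), "T" (4x4, takes a point from camera to world coordinates). Camera axes: x right, y up, looking along -z (the intrinsics and any distortion apply to the point x, -y, -z); pixel columns grow to the right and rows downward; lengths in mm; the calibration is good to about 2 mm. A picture is of the moment at which its call begins. There is no depth.
- ctrl.finish_job(): hands the job in, once; it reports no verdict.
Trained networks look in the newest picture that a camera, given by its name, has taken for a name from the list of things; names that differ only in an ending like _2 or _b are one class to them, and where a whole thing is asked for, a point or a joint stands for the part that bears it (a point fixed in the world has none). Each returns a list of dicts, best first, with "score" (0 to 1); they miss things now and then, are a little off and sometimes report something else, mostly with a low value. They report only what shows in the picture. A call takes as long as a camera call.
- ctrl.boxes_of(camera, thing): "rect" ([left, top, right, bottom] in pixels, round what is visible of it).
- ctrl.cut_out(camera, thing): "pixels" (384x512 bool, what is visible of it) and "rect" ([left, top, right, bottom] in pixels, round what is visible of it).
The state is a dict: "clock": time; "qpos": joint angles; "qd": joint speeds; "tau": joint torques, N m; "eef_pos": TCP position; "tool_rot": TCP orientation; "force": force on the tool from outside, world axes, zero at the start; "torque": the same for the moment, N m; "width": finger opening in mm.
Only numpy, scipy, OpenCV 4.12 (cv2) and the standard library are available. Lean on these libraries where they do the work, as an engineer would, in place of code of your own. Each camera call takes 0.05 s, during which the arm holds its last target.

### The job

Pick up the aluminium scoop, hold its open lip low over the mouth of the blue pottery jar and tilt it until all three clothes pegs have slid down into the jar, without the fingers touching the pegs. Then hang the empty scoop on the hook stand by the kink in its handle and let go, so that it stays hanging there at rest. Leave the jar standing upright where it is and do not disturb the other things.

Things in the scene. Friction and masses are not known exactly. Their poses are not given: they have to be found in the camera images.
- scoop: aluminium trough 200 long (x), 48 wide outside (42 inside), walls 30 high, floor 4 thick, closed at the back (-x), open at the lip (+x); z up. Origin: centre of the underside. About 180 g; empty it balances at x = -11, z = 20. A handle bar runs along x at height 78 on wire arches at x = -72 and +50. Three pegs lie loose in it; they start to slide at a tilt between 25 and 37 degrees, as the friction happens to be
- scoop_grip (a point): centre of the scoop's wooden grip, part of the handle bar: 56 long (along the scoop's x), 14 wide (y), 18 high (z), at x = -43, z = 78 in the scoop's frame. Axes as the scoop's
- scoop_lip (a point): middle of the scoop's pouring lip, at the top of the floor's front edge: x = 100, z = 4 in the scoop's frame. Axes as the scoop's
- scoop_kink (a point): the hanging kink: the steel handle bar (8 thick) in front of the grip rises in an upside-down V, 36 wide at its foot (x = -6 to 30), 16 high; this point is under its peak, at x = 12, z = 90 in the scoop's frame. Axes as the scoop's
- hook (a point): hook of a fixed dark steel stand: a level round arm 8 thick runs from the post in its own -x direction for 95, then a tip turns up by 20. This point is on top of the arm, 50 from the post's axis, 169 above the worktop; x points back to the post, z up. The post is 172 high, its foot 110 across. The scoop hangs across the arm, which passes between handle and trough (60 clear at the kink)
- peg_jar: blue glazed open pottery jar with a white rim, round, 88 diameter (92 at the rim), 120 high, wall 4, floor 6, no handle, 450 g, loose on the worktop. Origin: centre of its underside; z up
- jar_mouth (a point): centre of the blue jar's mouth, level with the rim, 120 above its foot; the opening is 80 across, the inside 114 deep. A peg can stay leaning between the lip and the far wall until the scoop is shaken or drawn up
- mug_yellow: cream mug with yellow stripes, 86 diameter, 101 high, not to be used; handle to its -y, cup axis at y = +16. Origin under the middle of mug and handle
- soup_tin: bystander: green food tin, 75 diameter, 58 high; origin under its centre
- honey_jar: bystander: jar with red lid, 58 x 62 x 86 high; origin under its centre
- pepper_mill: bystander: dark wooden pepper mill, 58 diameter, 160 high; origin under its centre
- peg_a_mid (a point): wooden clothes peg, a closed bar 72 long (own y axis), 15 wide (x), 12 thick (z), 14 g; this point is its centre. At the start it lies lengthwise on the scoop's floor
- peg_a: the same peg's body; origin at the centre of its underside, axes the same
- peg_b_mid (a point): wooden clothes peg, a closed bar 72 long (own y axis), 15 wide (x), 12 thick (z), 14 g; this point is its centre. At the start it lies lengthwise on the scoop's floor
- peg_b: the same peg's body; origin at the centre of its underside, axes the same
- peg_c_mid (a point): green clothes peg, a closed bar 72 long (own y axis), 15 wide (x), 12 thick (z), 14 g; this point is its centre. At the start it lies lengthwise on the scoop's floor
- peg_c: the same peg's body; origin at the centre of its underside, axes the same

How it is judged:
By the outcome, as a careful person would: the job done as asked, in the order asked, and still so for the second after the job is handed in, with the robot touching nothing.
It also fails if it takes over 61 s, if anything falls off the work surface, if the arm or the gripper's body presses on something with over 40 N, if the wrist force passes 120 N, or if a joint passes its speed limit or range.

## Working session

There is one attempt and no reset: what is moved stays moved. The work goes in short steps, Python scripts to look and compute and a shell command to move; the robot and the scene stay as the last step left them, time stands still between calls to the robot, and variables do not carry over. Pictures are saved under pics/ and viewed, and the job is handed in when it is done.

```bash
ls; mkdir -p pics; python3 - <<'E'
from cell import ctrl
import cv2
print(ctrl.read_state())
for n in ("side","top"):
    d=ctrl.get_image(n); cv2.imwrite(f"pics/{n}0.png",d["img"][:,:,::-1])
    print(n,d["vfov"],d["cx"],d["cy"],d["distortion"],d["T"])
E
```

```text
pics
{'clock': 0.0, 'qpos': array([ 1.0432093 ,  0.62931309,  0.03840613,  1.51836112, -0.02704118,
        0.99630726, -0.01999903]), 'qd': array([ 5.92833677e-04,  5.35178779e-04, -5.88520942e-04, -2.73661878e-04,
        5.97737982e-04,  2.15955533e-05, -8.50753835e-04]), 'tau': array([-9.00336345e-04, -5.63389564e+01,  1.22615721e+00, -1.93439984e+01,
        1.10082712e-02,  1.04293157e-02,  3.88849113e-07]), 'eef_pos': array([ 289.38537616, -581.33296441,  230.41203182]), 'tool_rot': array([-3.14156002e+00,  1.87280317e-03, -1.10900157e+00]), 'force': array([ 0.03481933,  0.28905176, -0.14589824]), 'torque': array([-0.0292759 ,  0.00410958,  0.02440883]), 'width': 85.26039609296137}
side 42.409877010596254 244.6645846147348 192.7876816693662 [-0.17734311  0.          0.          0.          0.        ] [[ 9.99503021e-01 -6.26994127e-03 -3.08933435e-02  5.36941125e+02]
 [-2.37255976e-02  4.95651813e-01 -8.68197199e-01 -1.21207743e+03]
 [ 2.07558871e-02  8.68498686e-01  4.95256726e-01  8.35434351e+02]
 [ 0.00000000e+00  0.00000000e+00  0.00000000e+00  1.00000000e+00]]
top 44.99854502149082 254.3165999467134 184.44812237277046 [-0.16961246  0.          0.          0.          0.        ] [[-2.75273533e-01  8.01565040e-01 -5.30771107e-01 -9.32359608e+01]
 [-9.61328154e-01 -2.24612426e-01  1.59365738e-01  2.21907944e+02]
 [ 8.52421789e-03  5.54114378e-01  8.32396897e-01  1.21743957e+03]
 [ 0.00000000e+00  0.00000000e+00  0.00000000e+00  1.00000000e+00]]
```

View pics/side0.png

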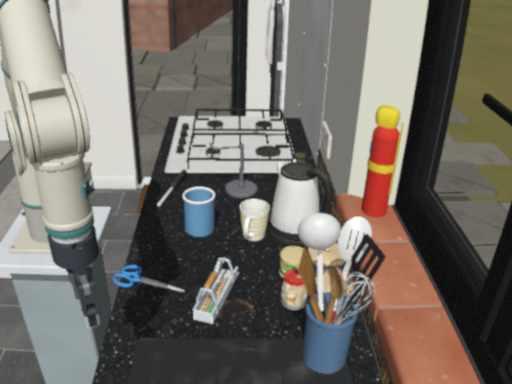

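View pics/top0.png

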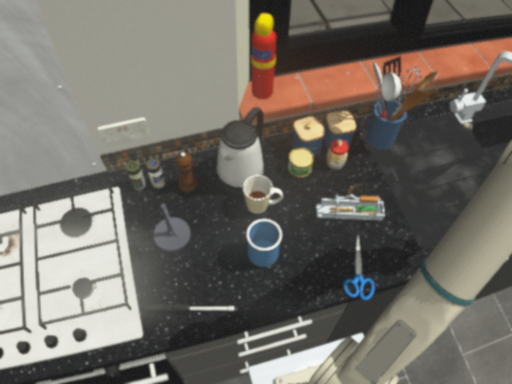

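The scene shows the scoop at side (215,290)/top (350,207), the blue jar at side (199,211)/top (264,243), and the hook stand at side (241,170)/top (170,230). The mug stands between them.

```bash
cat > h.py <<'E'
import numpy as np, cv2
from scipy.spatial.transform import Rotation as R
from scipy.optimize import least_squares
F=np.diag([1.,-1,-1])
def K(d):
    f=192/np.tan(np.radians(d["vfov"])/2); return np.array([[f,0,d["cx"]],[0,f,d["cy"]],[0,0,1]])
def proj(d,P):
    P=np.asarray(P,float).reshape(-1,3); T=d["T"]
    C=(P-T[:3,3])@T[:3,:3]@F
    return cv2.projectPoints(C,np.zeros(3),np.zeros(3),K(d),np.array(d["distortion"]))[0][:,0]
def ray(d,uv):
    n=cv2.undistortPoints(np.array(uv,float).reshape(-1,1,2),K(d),np.array(d["distortion"]))[:,0]
    v=np.c_[n,np.ones(len(n))]@F@d["T"][:3,:3].T
    return d["T"][:3,3],v/np.linalg.norm(v,axis=1,keepdims=True)
def onz(d,uv,z):
    o,v=ray(d,uv); return o+v*((z-o[2])/v[:,2])[:,None]
def tri(ds,uvs):
    A=np.zeros((3,3));b=np.zeros(3)
    for d,uv in zip(ds,uvs):
        o,v=ray(d,uv);M=np.eye(3)-np.outer(v[0],v[0]);A+=M;b+=M@o
    return np.linalg.solve(A,b)
E
python3 - <<'E'
from cell import ctrl
import cv2,pickle,numpy as np
D={}
for n in ("side","top"):
    d=ctrl.get_image(n); D[n]=d
    for t in ("scoop","peg_jar","mug_yellow","scoop_grip","hook","pepper_mill","soup_tin"):
        r=ctrl.cut_out(n,t)
        D[n,t]=r
        print(n,t,[(np.round(x["score"],2),np.round(x["rect"]).tolist()) for x in r[:3]])
pickle.dump(D,open("d0.pkl","wb"))
s=D["side"]["img"][:,:,::-1];t=D["top"]["img"][:,:,::-1]
a=cv2.resize(s[250:330,180:250],None,fx=7,fy=7,interpolation=3)
b=cv2.resize(t[180:235,305:395],None,fx=8,fy=8,interpolation=3)
cv2.imwrite("pics/c_scoop_s.png",a);cv2.imwrite("pics/c_scoop_t.png",b)
a=cv2.resize(s[130:250,170:280],None,fx=5,fy=5,interpolation=3);b=cv2.resize(t[165:275,145:290],None,fx=5,fy=5,interpolation=3)
cv2.imwrite("pics/c_jar_s.png",a);cv2.imwrite("pics/c_jar_t.png",b)
E
```

```text
side scoop [(np.float64(0.86), [191.0, 257.0, 236.0, 320.0]), (np.float64(0.27), [199.0, 294.0, 209.0, 311.0])]
side peg_jar [(np.float64(0.85), [185.0, 189.0, 216.0, 239.0]), (np.float64(0.38), [216.0, 273.0, 229.0, 298.0])]
side mug_yellow [(np.float64(0.58), [238.0, 200.0, 270.0, 241.0]), (np.float64(0.17), [182.0, 189.0, 216.0, 238.0])]
side scoop_grip [(np.float64(0.76), [195.0, 257.0, 238.0, 324.0])]
side hook [(np.float64(0.91), [208.0, 145.0, 256.0, 195.0])]
side pepper_mill [(np.float64(0.49), [182.0, 188.0, 218.0, 239.0])]
side soup_tin [(np.float64(0.83), [279.0, 247.0, 303.0, 273.0])]
top scoop [(np.float64(0.92), [316.0, 195.0, 385.0, 220.0])]
top peg_jar [(np.float64(0.81), [244.0, 217.0, 282.0, 267.0])]
top mug_yellow [(np.float64(0.85), [245.0, 175.0, 282.0, 213.0])]
top scoop_grip []
top hook [(np.float64(0.73), [151.0, 204.0, 190.0, 253.0]), (np.float64(0.22), [318.0, 196.0, 385.0, 218.0])]
top pepper_mill [(np.float64(0.93), [175.0, 152.0, 198.0, 192.0])]
top soup_tin [(np.float64(0.95), [290.0, 149.0, 315.0, 180.0])]
```

View pics/c_scoop_s.png

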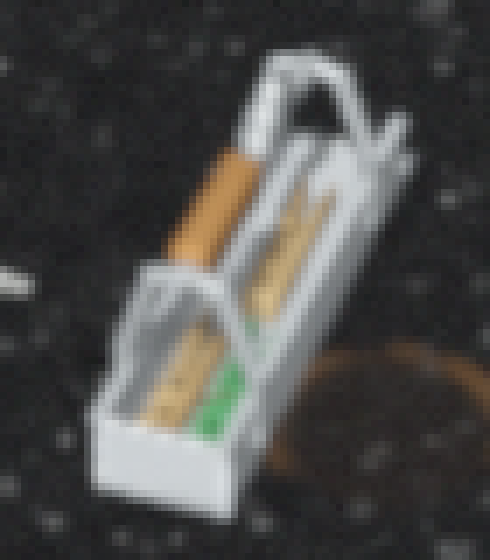

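View pics/c_scoop_t.png

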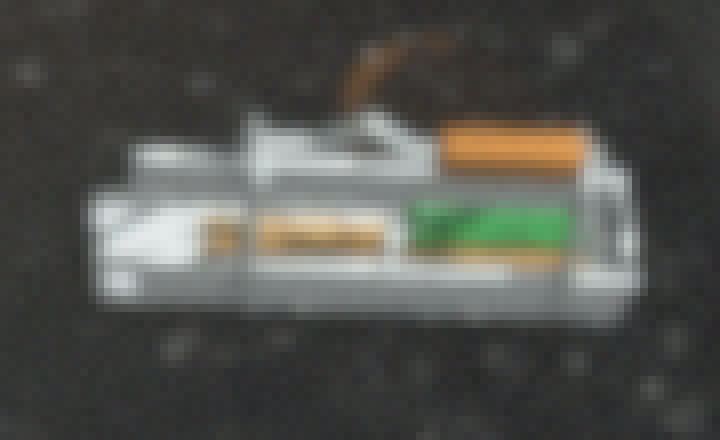

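View pics/c_jar_s.png

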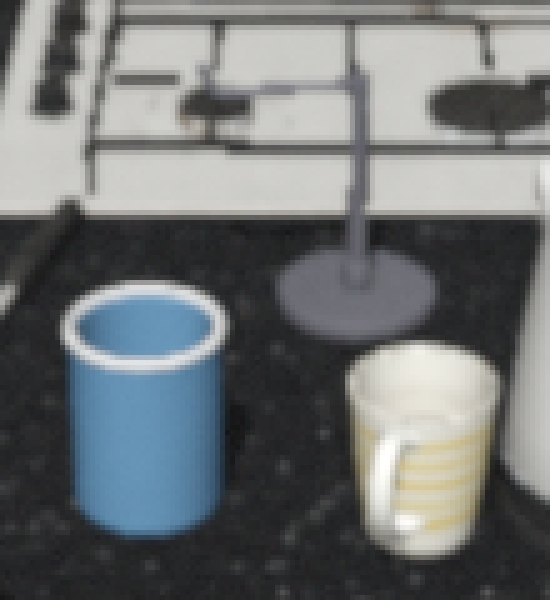

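View pics/c_jar_t.png

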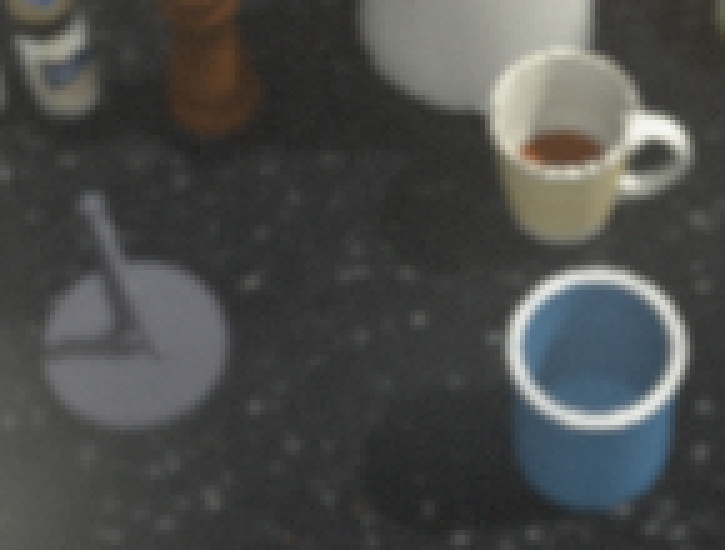

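```bash
python3 - <<'E'
from h import *; import pickle
D=pickle.load(open("d0.pkl","rb"));s,t=D["side"],D["top"]
def cs(p,k,o): return [(p[0]+.5)/k-.5+o[0],(p[1]+.5)/k-.5+o[1]]
S=lambda *p:cs(p,7,(180,250));T=lambda *p:cs(p,8,(305,180));J=lambda *p:cs(p,5,(170,130));JT=lambda *p:cs(p,5,(145,165))
obs=[(s,S(213,205),(-43,0,78)),(t,T(515,148),(-43,0,78)),
(s,S(95,490),(-100,24,0)),(s,S(232,520),(-100,-24,0)),(s,S(92,410),(-100,24,34)),(s,S(240,440),(-100,-24,34)),
(t,T(90,195),(100,-24+48,34)),(t,T(640,310),(-100,24,0)),(t,T(100,305),(100,24,0))]
def pts(p,L): 
    r=R.from_euler('z',p[2]); return r.apply(np.asarray(L,float))+[p[0],p[1],0]
print(tri([s,t],[S(213,205),T(515,148)]))
for sgn in (1,):
  def f(p): return np.concatenate([proj(d,pts(p,[l]))[0]-uv for d,uv,l in obs])
  g=tri([s,t],[S(213,205),T(515,148)])
  r=least_squares(f,[g[0],g[1]+40,1.5],loss='soft_l1'); print(r.x,np.round(r.fun,1))
p=r.x;np.save("scoop.npy",p)
W=[[(-100,-24,0),(-100,24,0),(100,24,0),(100,-24,0),(-100,-24,0)],[(-100,-24,34),(-100,24,34),(100,24,34),(100,-24,34),(-100,-24,34)],[(-72,0,78),(-6,0,78),(12,0,94),(30,0,78),(50,0,78)],[(-71,0,78),(-15,0,78)],[(100,-24,0),(100,-24,34)],[(100,24,0),(100,24,34)]]
for d,n,(x0,y0,x1,y1) in((s,"s",(180,245,250,330)),(t,"t",(305,175,395,235))):
  k=8; im=cv2.resize(d["img"][y0:y1,x0:x1,::-1],None,fx=k,fy=k,interpolation=3).copy()
  for w in W:
    q=proj(d,pts(p,w)); q=np.int32((q-[x0,y0]+.5)*k); cv2.polylines(im,[q],False,(0,0,255),1)
  cv2.imwrite(f"pics/ov_{n}.png",im)
# jar rim ellipses
print("jar side rim c",onz(s,[J(144,326)],120),"top",onz(t,[JT(597,350)],120))
print("jar side L/R outer",onz(s,[J(60,326),J(230,326)],120))
print("disc side",onz(s,[J(357,292)],8),"top",onz(t,[JT(136,343)],8))
print("post top side",J(357,75),"armtip",J(205,85))
print("tin",)
E
```

```text
[ 492.84566966 -304.34225211   83.78422594]
[ 508.79283468 -265.05762855    1.24412935] [ 1.1  2.2 -0.2  0.5  0.7 -0.8  0.1 -0.4  0.5  0.  -1.3  0.5  2.9  7.2
 -2.3  1.2  0.3 -0.8]
jar side rim c [[447.40475702  28.65966266 120.        ]] top [[445.59479159  31.10263443 120.        ]]
jar side L/R outer [[398.80177974  28.04577933 120.        ]
 [497.13690276  29.28278507 120.        ]]
disc side [[576.75103888 271.4493283    8.        ]] top [[577.72814431 271.80741946   8.        ]]
post top side [241.0, 144.6] armtip [210.6, 146.6]
tin
```

View pics/ov_s.png

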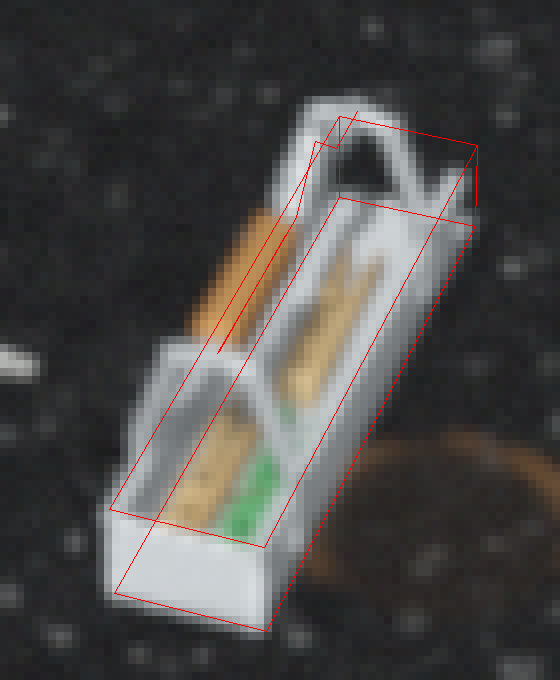

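View pics/ov_t.png

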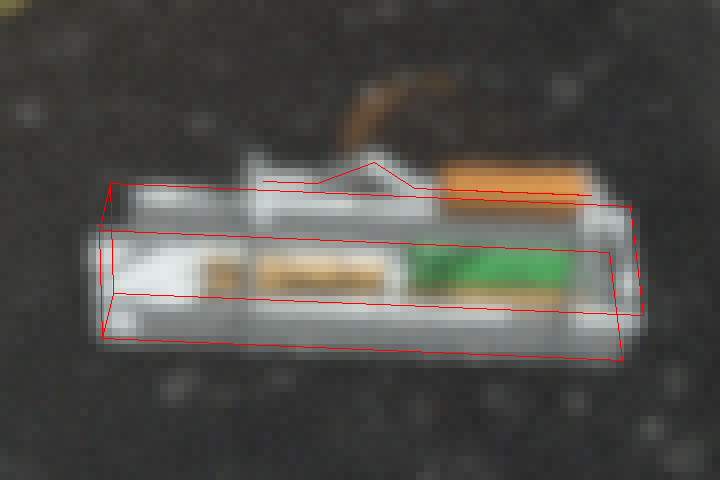

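```bash
cat >> h.py <<'E'
def cs(p,k,o): return [(p[0]+.5)/k-.5+o[0],(p[1]+.5)/k-.5+o[1]]
def pts(p,L):
    r=R.from_euler('z',p[2]); return r.apply(np.asarray(L,float))+[p[0],p[1],0]
H=30
W=[[(-100,-24,0),(-100,24,0),(100,24,0),(100,-24,0),(-100,-24,0)],[(-100,-24,H),(-100,24,H),(100,24,H),(100,-24,H),(-100,-24,H)],[(-72,0,78),(-6,0,78),(12,0,94),(30,0,78),(50,0,78)],[(100,-24,0),(100,-24,H)],[(100,24,0),(100,24,H)],
[(-71,-7,69),(-15,-7,69),(-15,7,69),(-71,7,69),(-71,-7,69)],[(-71,-7,87),(-15,-7,87),(-15,7,87),(-71,7,87),(-71,-7,87)]]
E
python3 - <<'E'
from h import *; import pickle
D=pickle.load(open("d0.pkl","rb"));s,t=D["side"],D["top"]
S=lambda *p:cs(p,7,(180,250));T=lambda *p:cs(p,8,(305,180));J=lambda *p:cs(p,5,(170,130));JT=lambda *p:cs(p,5,(145,165))
obs=[(s,S(213,205),(-43,0,78)),(t,T(515,148),(-43,0,78)),
(s,S(95,490),(-100,24,0)),(s,S(232,520),(-100,-24,0)),(s,S(92,410),(-100,24,H)),(s,S(240,440),(-100,-24,H)),
(t,T(90,195),(100,-24,H)),(t,T(640,315),(-100,24,0)),(t,T(100,305),(100,24,0))]
def f(p): return np.concatenate([proj(d,pts(p,[l]))[0]-uv for d,uv,l in obs])
r=least_squares(f,[510,-265,1.5],loss='soft_l1'); print(r.x,np.round(r.fun,1))
p=r.x;np.save("scoop.npy",p)
for d,n,(x0,y0,x1,y1) in((s,"s",(180,245,250,330)),(t,"t",(305,175,395,235))):
  k=8; im=cv2.resize(d["img"][y0:y1,x0:x1,::-1],None,fx=k,fy=k,interpolation=3).copy()
  for w in W:
    q=proj(d,pts(p,w)); q=np.int32((q-[x0,y0]+.5)*k); cv2.polylines(im,[q],False,(0,0,255),1)
  cv2.imwrite(f"pics/ov2_{n}.png",im)
E
```

```text
[ 503.87711618 -261.75960278    1.29887191] [ 0.   1.5 -0.6  1.4  0.6 -1.   0.4 -1.3  0.6  1.2 -1.   0.8  1.5 -2.6
 -2.4  0.6  0.3  2.4]
```

View pics/ov2_s.png

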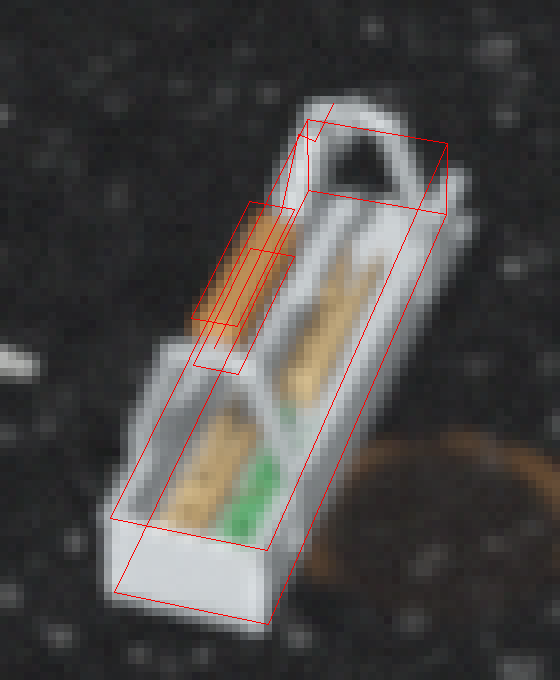

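View pics/ov2_t.png

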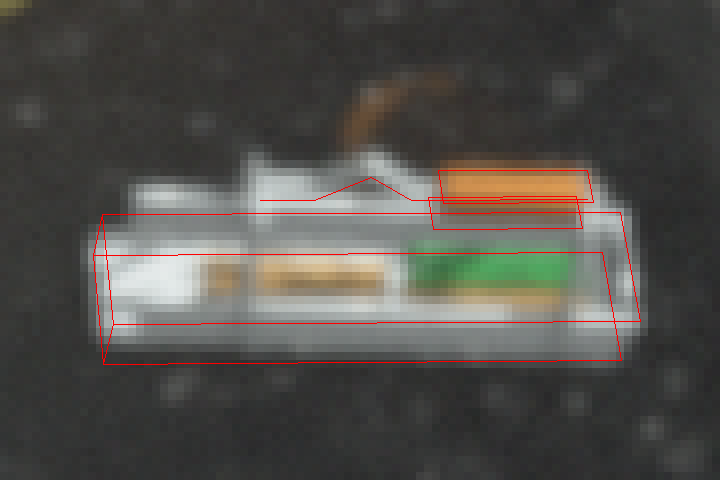

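```bash
python3 - <<'E'
from h import *; import pickle
D=pickle.load(open("d0.pkl","rb"));s,t=D["side"],D["top"]
S=lambda *p:cs(p,8,(180,245));T=lambda *p:cs(p,8,(305,175))
obs=[(s,S(246,278),(-43,0,78)),(t,T(514,190),(-43,0,78)),
(s,S(112,598),(-100,24,0)),(s,S(268,630),(-100,-24,0)),(s,S(106,508),(-100,24,H)),(s,S(270,545),(-100,-24,H)),
(s,S(478,228),(100,-24,0)),(s,S(465,168),(100,-24,H)),
(t,T(86,232),(100,-24,H)),(t,T(632,362),(-100,24,0)),(t,T(98,350),(100,24,0)),(t,T(376,152),(12,0,98))]
def f(p): return np.concatenate([proj(d,pts(p,[l])+[0,0,p[3]])[0]-uv for d,uv,l in obs])
for fz in (0,1):
  r=least_squares((lambda p:f(np.r_[p[:3],p[3]*fz])),[510,-265,1.3,0],loss='soft_l1'); print(r.x,r.cost);print(np.round(r.fun.reshape(-1,2),1).tolist())
  p=r.x.copy(); p[3]*=fz
  for d,n,(x0,y0,x1,y1) in((s,"s",(180,245,250,330)),(t,"t",(305,175,395,235))):
   k=8; im=cv2.resize(d["img"][y0:y1,x0:x1,::-1],None,fx=k,fy=k,interpolation=3).copy()
   for w in W:
    q=proj(d,pts(p,w)+[0,0,p[3]]); q=np.int32((q-[x0,y0]+.5)*k); cv2.polylines(im,[q],False,(0,0,255),1)
   cv2.imwrite(f"pics/ov3_{n}{fz}.png",im)
  np.save("scoop.npy",p)
E
python3 -c "
import cv2,numpy as np
a=cv2.imread('pics/ov3_s1.png')[80:660,80:500];b=cv2.imread('pics/ov3_s0.png')[80:660,80:500]
cv2.imwrite('pics/ov3_s.png',cv2.resize(np.hstack([b,a]),None,fx=.94,fy=.94))"
```

```text
[ 507.17975274 -263.47922374    1.26117987    0.        ] 11.883320599748581
[[0.5, 1.4], [-0.3, 0.6], [0.2, -0.8], [-0.2, -0.3], [0.5, 1.2], [-0.7, 1.0], [-1.5, -0.8], [0.2, -2.2], [2.4, -4.4], [-1.5, -0.2], [0.4, -0.4], [-0.3, 1.2]]
[ 5.07170597e+02 -2.63509360e+02  1.26125497e+00  1.07638080e-01] 11.881631306895855
[[0.5, 1.3], [-0.3, 0.6], [0.2, -0.8], [-0.2, -0.3], [0.5, 1.2], [-0.7, 1.0], [-1.5, -0.9], [0.2, -2.3], [2.4, -4.4], [-1.4, -0.2], [0.4, -0.4], [-0.3, 1.1]]
```

View pics/ov3_s.png

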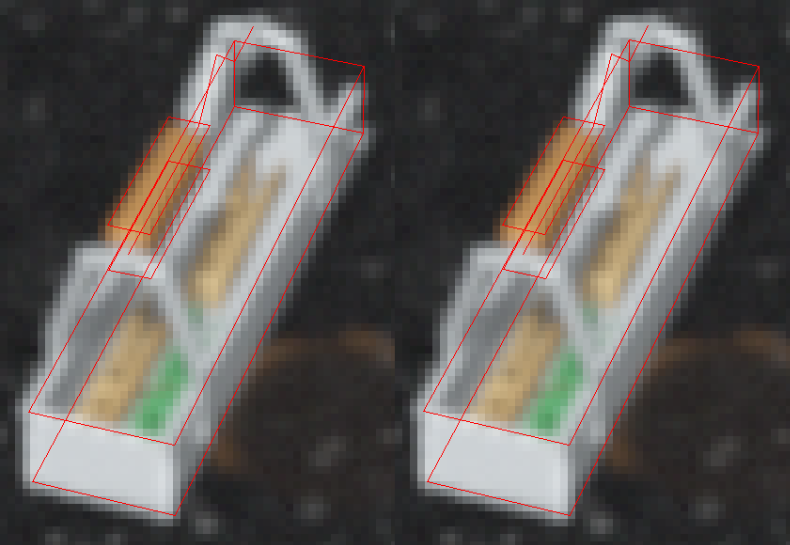

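View pics/ov3_t1.png

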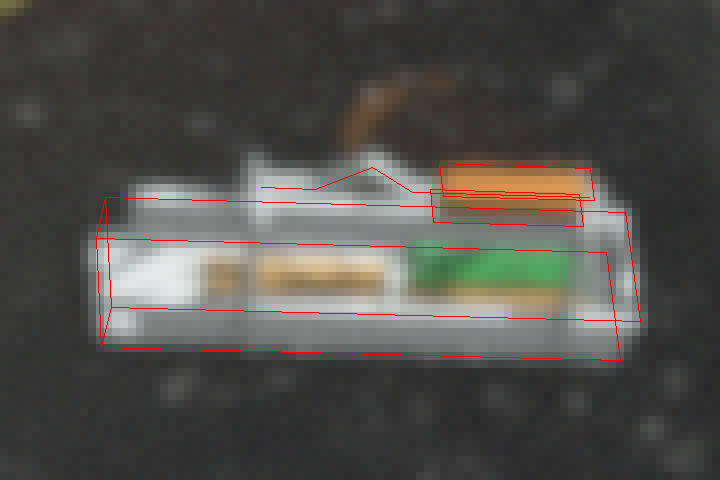

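```bash
python3 - <<'E'
from h import *; import pickle
D=pickle.load(open("d0.pkl","rb"));s,t=D["side"],D["top"]
J=lambda *p:cs(p,5,(170,130));JT=lambda *p:cs(p,5,(145,165))
pt=tri([s,t],[J(357,75),JT(90,195)]);print("post top if top px (90,195)",pt, "proj of vertical post top:",proj(t,[[577,271.5,172]])*1,proj(s,[[577,271.5,172]]),"JT(90,195)=",JT(90,195))
print("arm end side on z=165",onz(s,[J(205,88),J(357,84)],165))
for a in (-20,-10,0,10,20):
  e=np.array([577-95*np.cos(np.radians(a)),271.5-95*np.sin(np.radians(a)),165.]);print(a,np.round(proj(s,[e,e+[0,0,22]]),1).tolist(),np.round((proj(t,[e,e+[0,0,22]])-[145,165]+.5)*5).tolist())
print("obs",J(205,88),J(205,65))
# mug: rim centre side (422,380)x5? top (565,105)
print("mug rim",onz(s,[J(423,378)],101),onz(t,[JT(565,105)],101))
for n in("soup_tin","pepper_mill"):
  r=D["top",n][0]["rect"];print(n,onz(t,[[(r[0]+r[2])/2,r[3]-4]],0))
E
```

```text
post top if top px (90,195) [576.42911718 271.78640158 172.58542616] proj of vertical post top: [[163.20875162 204.55076213]] [[241.93770655 144.26712408]] JT(90,195)= [162.6, 203.6]
arm end side on z=165 [[474.7291046  261.77132777 165.        ]
 [574.02345914 269.98157335 165.        ]]
-20 [[215.0, 142.0], [214.9, 135.9]] [[64.0, 366.0], [56.0, 346.0]]
-10 [[213.5, 143.9], [213.5, 137.8]] [[96.0, 366.0], [89.0, 346.0]]
0 [[212.9, 146.0], [212.9, 139.8]] [[128.0, 361.0], [121.0, 341.0]]
10 [[213.2, 148.1], [213.1, 141.9]] [[159.0, 351.0], [153.0, 331.0]]
20 [[214.4, 150.2], [214.3, 143.9]] [[188.0, 336.0], [182.0, 316.0]]
obs [210.6, 147.2] [210.6, 142.6]
mug rim [[608.46299824   3.78169069 101.        ]] [[6.12250071e+02 1.27517736e-01 1.01000000e+02]]
soup_tin [[ 671.22918936 -168.09433191    0.        ]]
pepper_mill [[726.68161619 197.04745826   0.        ]]
```

```bash
cat > plan.py <<'E'
# tracks commanded tool pose; prints shift/turn to a target in the move's units
from h import *; import json,os
def load():
    c=json.load(open("cmd.json")); return np.array(c["p"]),R.from_quat(c["q"])
def save(p,r): json.dump({"p":list(map(float,p)),"q":list(map(float,r.as_quat()))},open("cmd.json","w"))
if not os.path.exists("cmd.json"): save([289.642,-581.915,231.313],R.from_euler('xyz',[-np.pi,0,-1.109]))
def rel(p,r):
    p0,r0=load(); return np.r_[r0.inv().apply(np.array(p)-p0)/40,(r0.inv()*r).as_rotvec(degrees=True)]
def sent(row):  # note the last row typed
    p0,r0=load(); row=np.array(row[:6],float)
    save(p0+r0.apply(row[:3]*40),r0*R.from_rotvec(row[3:],degrees=True)); 
# scoop pose from grasp: scoop frame -> tool. pitch=lip-down tilt, yaw=heading of scoop x
def scoopR(yaw,pitch): return R.from_euler('ZY',[yaw,pitch])
T_S=R.from_matrix(np.array([[0,1,0],[-1,0,0],[0,0,1]]).T)  # placeholder
def toolR(S): # tool x=-scoop y, tool z=-scoop z, tool y = z x x
    M=S.as_matrix(); x=-M[:,1];z=-M[:,2]; return R.from_matrix(np.c_[x,np.cross(z,x),z])
def tcp_for(S,pt,pos,gx=-38.,gz=79.):
    """TCP so that scoop-frame point pt is at world pos with scoop rotation S; grasp point at (gx,0,gz), TCP 19 beyond"""
    return np.array(pos)+S.apply(np.array([gx,0,gz-19.])-np.array(pt,float))
E
python3 - <<'E'
from plan import *
np.set_printoptions(suppress=True,precision=3)
S=scoopR(1.257,0)
p=np.array([495.5,-299.7,0])
print(rel(p+[0,0,150],toolR(S)),rel(p+[0,0,60],toolR(S)),toolR(S).as_euler('xyz'))
E
```

```text
[ -4.023  -7.751   2.033  -0.     -0.    -45.562] [ -4.023  -7.751   4.283  -0.     -0.    -45.562] [ 3.142  0.    -0.314]
```

```bash
python3 -m creep '-4.02 -7.75 2.03 0 0 -45.6 0;-4.02 -7.75 2.03 0 0 -45.6 0;-4.02 -7.75 2.03 0 0 -45.6 0;-4.02 -7.75 2.03 0 0 -45.6 0;-4.02 -7.75 2.03 0 0 -45.6 0;-4.02 -7.75 2.03 0 0 -45.6 0;-4.02 -7.75 2.03 0 0 -45.6 0;-4.02 -7.75 2.03 0 0 -45.6 0;-4.02 -7.75 2.03 0 0 -45.6 0;-4.02 -7.75 2.03 0 0 -45.6 0' && python3 - <<'E'
from plan import *; from cell import ctrl
sent([-4.02,-7.75,2.03,0,0,-45.6]); print(load()[0],load()[1].as_euler('xyz'))
for n,(x0,y0,x1,y1) in(("side",(160,200,260,330)),("top",(290,140,420,240))):
  d=ctrl.get_image(n); cv2.imwrite(f"pics/g1_{n}.png",cv2.resize(d["img"][y0:y1,x0:x1,::-1],None,fx=4.5,fy=4.5,interpolation=3))
E
```

```text
clock: 1.73
eef_pos: [499.8, -292.1, 149.2]
tool_rot: [-3.136, -0.0, -0.303]
force: [0.5, 1.4, -0.0]
width: 85.6
[ 495.52504421 -299.8355571   150.113     ] [-3.14159265  0.         -0.31312986]
```

```bash
python3 -c "
from cell import ctrl
s=ctrl.read_state();print(s['clock'],s['eef_pos'],s['tool_rot'],s['qd'])"
```

```text
1.8333 [ 496.14679924 -298.73928204  149.92994542] [-3.14151123e+00  3.95873954e-04 -3.10269681e-01] [ 0.04378216 -0.01037367  0.03971521 -0.00262666  0.00889972  0.00368651
  0.00261246]
```

View pics/g1_side.png

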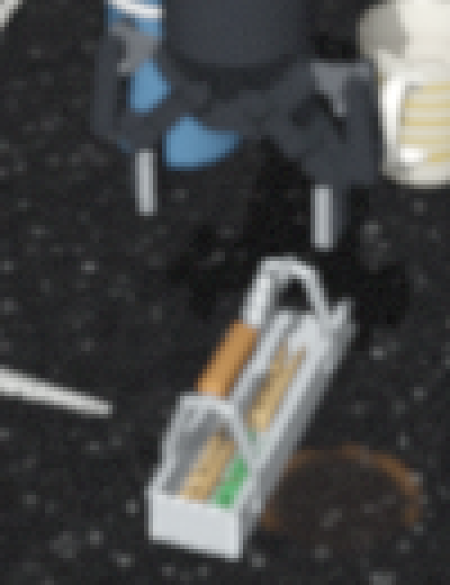

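View pics/g1_top.png

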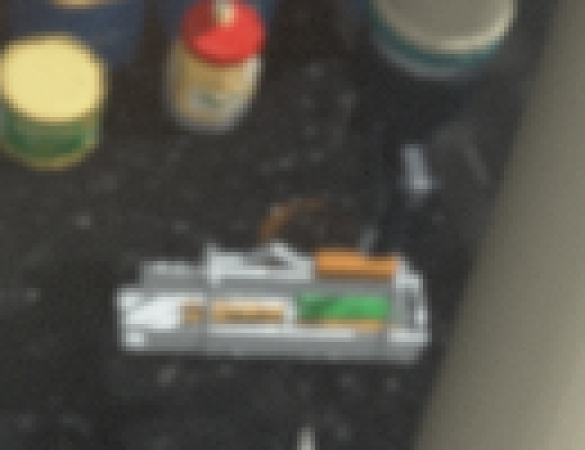

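```bash
python3 -m creep '0 0 0.6 0 0 0 0;0 0 1.2 0 0 0 0;0 0 1.7 0 0 0 0;0 0 2.1 0 0 0 0.3;0 0 2.25 0 0 0 0.5;0 0 2.25 0 0 0 0.5;0 0 2.25 0 0 0 0.5' && python3 - <<'E'
from plan import *; from cell import ctrl
sent([0,0,2.25,0,0,0]); print(load()[0])
for n,(x0,y0,x1,y1) in(("side",(180,240,260,330)),("top",(290,140,420,240))):
  d=ctrl.get_image(n)
  im=cv2.resize(d["img"][y0:y1,x0:x1,::-1],None,fx=6,fy=6,interpolation=3)
  q=proj(d,[load()[0]+[0,0,19]])[0]; q=(q-[x0,y0]+.5)*6; cv2.drawMarker(im,tuple(int(v) for v in q),(0,0,255),0,12)
  cv2.imwrite(f"pics/g2_{n}.png",im)
E
```

```text
clock: 2.42
eef_pos: [495.2, -301.2, 60.6]
tool_rot: [3.141, -0.0, -0.315]
force: [-0.9, -0.3, -0.1]
width: 42.7
[ 495.52504421 -299.8355571    60.113     ]
```

View pics/g2_side.png

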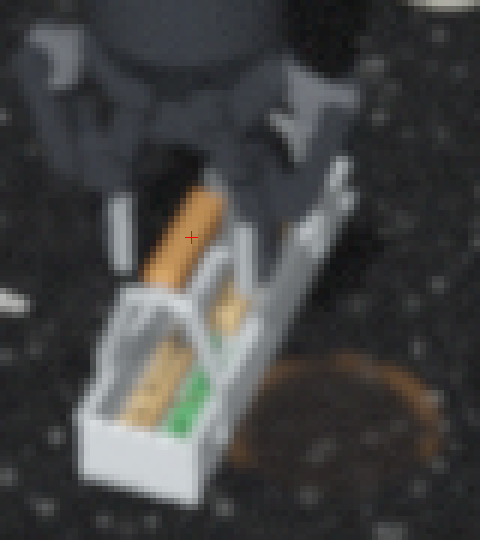

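View pics/g2_top.png

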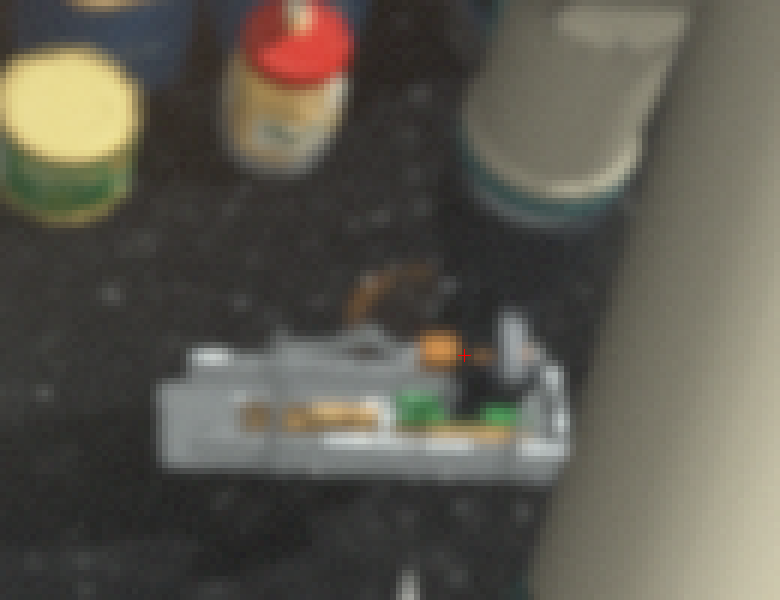

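```bash
python3 -m creep '0 0 0 0 0 0 0.8;0 0 0 0 0 0 1;0 0 0 0 0 0 1;0 0 0 0 0 0 1;0 0 0 0 0 0 1;0 0 0 0 0 0 1'; python3 -m creep '0 0 -0.1 0 0 0 1;0 0 -0.25 0 0 0 1;0 0 -0.45 0 0 0 1;0 0 -0.75 0 0 0 1;0 0 -1 0 0 0 1;0 0 -1 0 0 0 1;0 0 -1 0 0 0 1' && python3 - <<'E'
from plan import *; from cell import ctrl
sent([0,0,-1,0,0,0]); print(load()[0])
for n,(x0,y0,x1,y1) in(("side",(170,220,270,330)),("top",(290,140,420,240))):
  d=ctrl.get_image(n)
  im=cv2.resize(d["img"][y0:y1,x0:x1,::-1],None,fx=6,fy=6,interpolation=3)
  S=scoopR(1.257,0); o=load()[0]-S.apply([-38,0,60])
  for w in W:
    q=proj(d,S.apply(w)+o); cv2.polylines(im,[np.int32((q-[x0,y0]+.5)*6)],False,(0,0,255),1)
  cv2.imwrite(f"pics/g3_{n}.png",im[:600])
E
```

```text
clock: 3.02
eef_pos: [495.9, -300.2, 61.0]
tool_rot: [3.141, -0.001, -0.313]
force: [-1.5, 0.0, 5.4]
width: 12.7
clock: 3.6
eef_pos: [496.2, -300.2, 101.3]
tool_rot: [3.141, -0.002, -0.313]
force: [0.4, 0.5, -3.4]
width: 12.7
[ 495.52504421 -299.8355571   100.113     ]
```

View pics/g3_side.png

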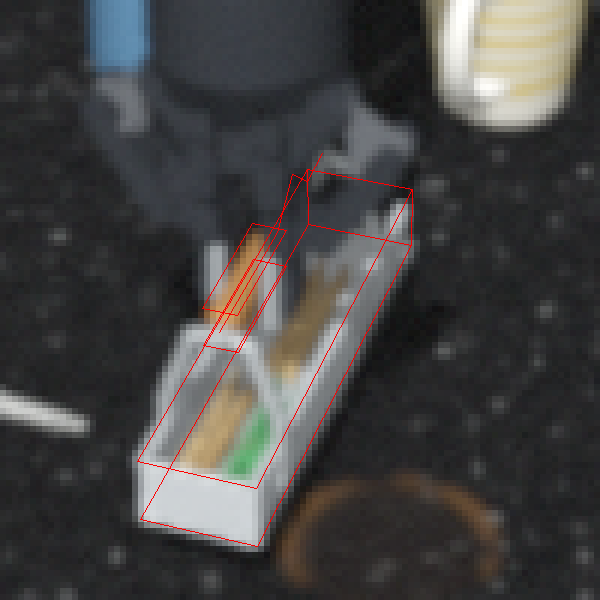

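View pics/g3_top.png

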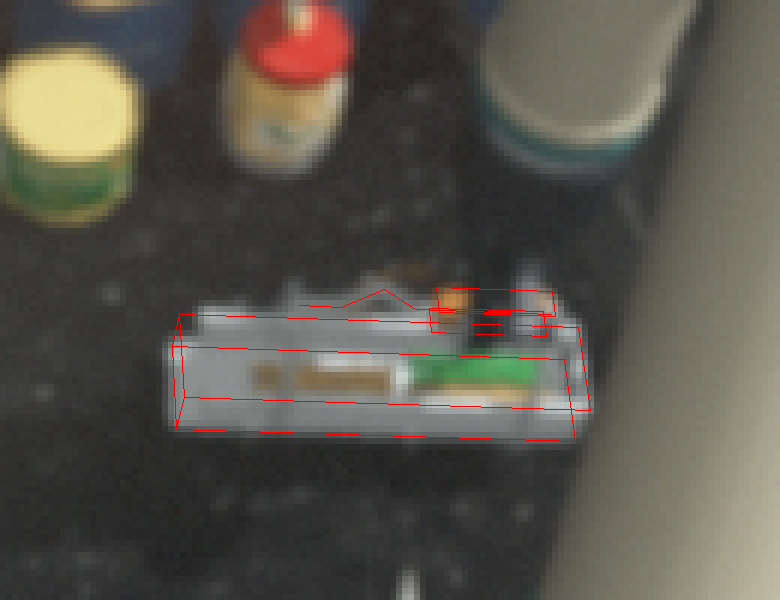

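```bash
sed -i 's/gx=-38\.,gz=79\./gx=-40.,gz=79./' plan.py; python3 - <<'E'
from plan import *
np.set_printoptions(suppress=True,precision=3)
yaw=1.2; h=np.array([np.cos(yaw),np.sin(yaw),0]); jar=np.array([446.5,30,120.])
for b,z,t in((-15,200,0),(-15,160,20),):
  S=scoopR(yaw,np.radians(t)); p=tcp_for(S,(100,0,4),jar+h*b+[0,0,z-120]); print(t,p,rel(p,toolR(S)))
E
```

```text
0 [ 390.335 -114.466  256.   ] [-3.929 -3.599 -3.897 -0.    -0.     3.304]
20 [400.334 -88.745 260.506] [ -3.89   -4.288  -4.01  -19.994  -0.577   3.27 ]
```

```bash
python3 -m creep '0 0 -0.15 0 0 0.3 1;-0.1 -0.1 -0.5 0 0 0.6 1;-0.3 -0.25 -1 0 0 1 1;-0.6 -0.5 -1.5 0 0 1.4 1;-1 -0.85 -2 0 0 1.8 1;-1.4 -1.25 -2.5 0 0 2.2 1;-1.8 -1.65 -2.9 0 0 2.6 1;-2.2 -2.05 -3.2 0 0 2.9 1;-2.6 -2.4 -3.5 0 0 3.1 1;-2.9 -2.7 -3.7 0 0 3.3 1'; python3 -m creep '-0.3 -0.25 -0.1 0 0 0 1;-0.55 -0.5 -0.15 0 0 0 1;-0.75 -0.7 -0.2 0 0 0 1;-0.9 -0.82 -0.2 0 0 0 1;-1 -0.88 -0.2 0 0 0 1;-1 -0.9 -0.2 0 0 0 1;-1 -0.9 -0.2 0 0 0 1;-1 -0.9 -0.2 0 0 0 1' && cat > ov.py <<'E'
from plan import *; from cell import ctrl
def ov(tag,S,boxes,k=5,gx=-40.,gz=79.,extra=[]):
  st=ctrl.read_state(); Rm=R.from_euler('xyz',st["tool_rot"]); print(st["clock"],np.round(st["eef_pos"],1),"cmd",np.round(load()[0],1),"width",st["width"])
  M=Rm.as_matrix(); Sm=R.from_matrix(np.c_[-M[:,1],-M[:,0],-M[:,2]])  # scoop x=-tool y, y=-tool x, z=-tool z
  o=st["eef_pos"]-Sm.apply([gx,0,gz-19])
  for n,(x0,y0,x1,y1) in boxes.items():
    d=ctrl.get_image(n); im=cv2.resize(d["img"][y0:y1,x0:x1,::-1],None,fx=k,fy=k,interpolation=3); raw=im.copy()
    for w in W: cv2.polylines(im,[np.int32((proj(d,Sm.apply(w)+o)-[x0,y0]+.5)*k)],False,(0,0,255),1)
    for e in extra: cv2.drawMarker(im,tuple(int(v) for v in (proj(d,[e])[0]-[x0,y0]+.5)*k),(0,255,255),0,10)
    cv2.imwrite(f"pics/{tag}_{n}.png",im); cv2.imwrite(f"pics/{tag}_{n}_raw.png",raw)
  return o,Sm
E
python3 - <<'E'
from ov import *
sent([-2.9,-2.7,-3.7,0,0,3.3]); sent([-1,-.9,-.2,0,0,0])
o,S=ov("p1",None,{"side":(130,120,280,240),"top":(230,130,390,250)},extra=[(446.5,30,120)])
print("lip",o+S.apply([100,0,4]))
E
```

```text
clock: 4.53
eef_pos: [417.4, -159.8, 249.2]
tool_rot: [-3.141, 0.0, -0.37]
force: [-0.1, 0.2, -2.5]
width: 12.9
clock: 5.2
eef_pos: [394.5, -113.9, 255.9]
tool_rot: [3.141, -0.0, -0.371]
force: [-0.3, 0.9, -2.2]
width: 12.9
5.2 [ 394.5 -113.9  255.9] cmd [ 394.2 -113.3  256.1] width 12.86372491617269
lip [445.37054673  16.56437749 199.88970567]
```

View pics/p1_side.png

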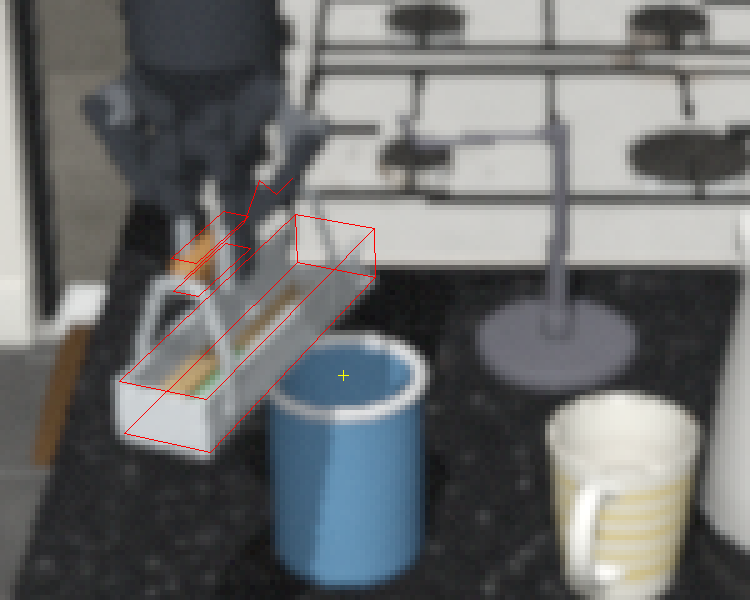

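View pics/p1_top.png

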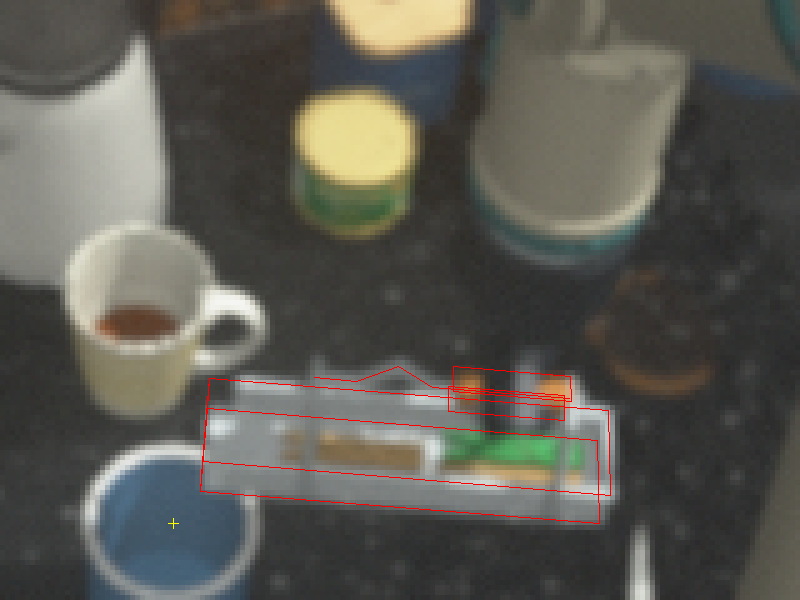

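```bash
cat > pour.py <<'E'
from plan import *
np.set_printoptions(suppress=True,precision=2)
def tab(L,b=-15,yaw=1.2):
  h=np.array([np.cos(yaw),np.sin(yaw),0]); jar=np.array([446.5,30,0])
  for t,z in L:
    S=scoopR(yaw,np.radians(t)); p=tcp_for(S,(100,0,4),jar+h*b+[0,0,z]); print(t,z,rel(p,toolR(S)))
E
python3 -c "
from pour import *
tab([(3,198),(7,192),(11,182),(15,172),(18,162),(21,153),(23,145),(25,138),(27,133),(28,130)])"
```

```text
3 198 [-0.08 -0.02 -0.13 -3.   -0.    0.  ]
7 192 [-0.08 -0.13 -0.21 -7.   -0.    0.  ]
11 182 [ -0.08  -0.27  -0.19 -11.    -0.     0.  ]
15 172 [ -0.08  -0.42  -0.16 -15.    -0.     0.  ]
18 162 [ -0.08  -0.54  -0.06 -18.    -0.     0.  ]
21 153 [ -0.08  -0.67   0.02 -21.    -0.     0.  ]
23 145 [ -0.08  -0.76   0.12 -23.    -0.     0.  ]
25 138 [ -0.08  -0.86   0.2  -25.    -0.     0.  ]
27 133 [ -0.08  -0.96   0.24 -27.    -0.     0.  ]
28 130 [ -0.08  -1.01   0.27 -28.    -0.     0.  ]
```

```bash
python3 -m creep '-0.04 -0.02 -0.13 -3 0 0 1;-0.08 -0.13 -0.21 -7 0 0 1;-0.08 -0.27 -0.19 -11 0 0 1;-0.08 -0.42 -0.16 -15 0 0 1;-0.08 -0.54 -0.06 -18 0 0 1;-0.08 -0.67 0.02 -21 0 0 1;-0.08 -0.76 0.12 -23 0 0 1;-0.08 -0.86 0.2 -25 0 0 1;-0.08 -0.96 0.24 -27 0 0 1;-0.08 -1.01 0.27 -28 0 0 1' && python3 - <<'E'
from ov import *
sent([-.08,-1.01,.27,-28,0,0])
o,S=ov("p2",None,{"side":(130,120,280,240),"top":(230,130,390,250)},extra=[(446.5,30,120)])
print("lip",o+S.apply([100,0,4]),ctrl.read_state()["force"])
from pour import *
tab([(30,129),(32,128),(34,128),(36,128),(38,128),(40,128),(42,128),(44,128),(46,128),(48,128)])
E
```

```text
clock: 6.13
eef_pos: [406.8, -73.1, 244.5]
tool_rot: [2.653, 0.0, -0.369]
force: [-0.0, 1.5, -2.9]
width: 13.0
6.1333 [406.8 -73.1 244.5] cmd [405.8 -74.5 245.3] width 13.046097048415659
lip [441.95856629  17.64033301 129.32674181] [-0.18655527 -0.51609781 -2.53045978]
30 129 [ 0.   -0.06 -0.09 -2.   -0.    0.  ]
32 128 [ 0.   -0.13 -0.19 -4.   -0.    0.  ]
34 128 [ 0.   -0.19 -0.31 -6.   -0.    0.  ]
36 128 [ 0.   -0.25 -0.42 -8.   -0.    0.  ]
38 128 [  0.    -0.32  -0.54 -10.    -0.     0.  ]
40 128 [  0.    -0.39  -0.65 -12.    -0.     0.  ]
42 128 [  0.    -0.46  -0.76 -14.    -0.     0.  ]
44 128 [  0.    -0.54  -0.86 -16.    -0.     0.  ]
46 128 [  0.    -0.62  -0.96 -18.    -0.     0.  ]
48 128 [  0.    -0.71  -1.06 -20.    -0.     0.  ]
```

View pics/p2_side.png

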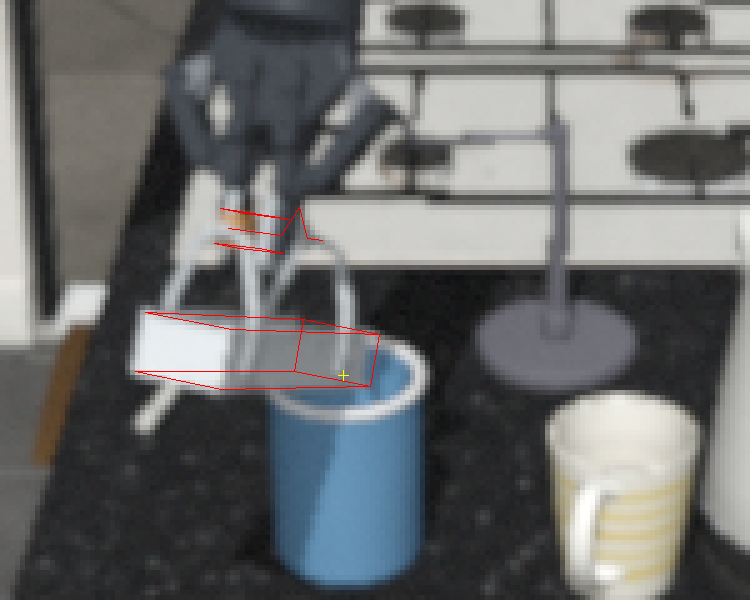

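View pics/p2_top.png

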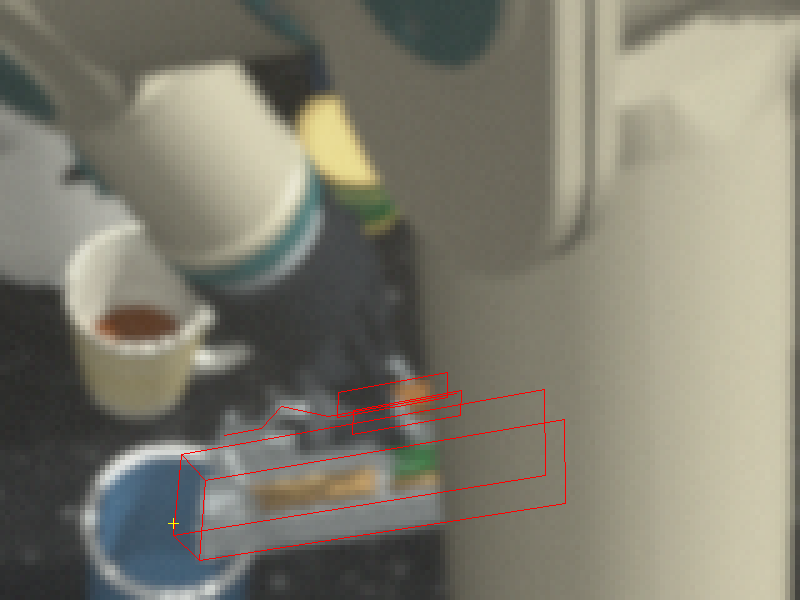

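```bash
python3 -m creep '0 -0.06 -0.09 -2 0 0 1;0 -0.13 -0.19 -4 0 0 1;0 -0.19 -0.31 -6 0 0 1;0 -0.25 -0.42 -8 0 0 1;0 -0.32 -0.54 -10 0 0 1;0 -0.39 -0.65 -12 0 0 1;0 -0.39 -0.65 -12 0 0 1;0 -0.39 -0.65 -12 0 0 1' && python3 - <<'E'
from ov import *
sent([0,-.39,-.65,-12,0,0])
o,S=ov("p3",None,{"side":(130,120,280,240),"top":(230,130,390,250)},extra=[(446.5,30,120)])
print("lip",o+S.apply([100,0,4]),ctrl.read_state()["force"])
from pour import *
tab([(42,128),(44,128),(46,128),(48,128),(50,128),(52,128),(54,128),(56,128),(58,128)])
E
```

```text
clock: 6.9
eef_pos: [415.4, -50.5, 260.8]
tool_rot: [2.445, 0.0, -0.371]
force: [0.1, -0.4, -2.0]
width: 13.6
6.9 [415.4 -50.5 260.8] cmd [415.3 -50.3 260.9] width 13.57931578437845
lip [441.32650924  16.08747093 128.03907346] [ 0.30676039 -0.23948049 -2.1030411 ]
42 128 [ 0.   -0.05 -0.12 -2.   -0.    0.  ]
44 128 [ 0.   -0.11 -0.24 -4.   -0.    0.  ]
46 128 [ 0.   -0.16 -0.36 -6.   -0.    0.  ]
48 128 [ 0.   -0.23 -0.47 -8.   -0.    0.  ]
50 128 [  0.    -0.3   -0.58 -10.    -0.     0.  ]
52 128 [  0.    -0.37  -0.69 -12.    -0.     0.  ]
54 128 [  0.    -0.44  -0.8  -14.    -0.     0.  ]
56 128 [  0.    -0.52  -0.91 -16.    -0.     0.  ]
58 128 [  0.    -0.6   -1.01 -18.    -0.     0.  ]
```

View pics/p3_side.png

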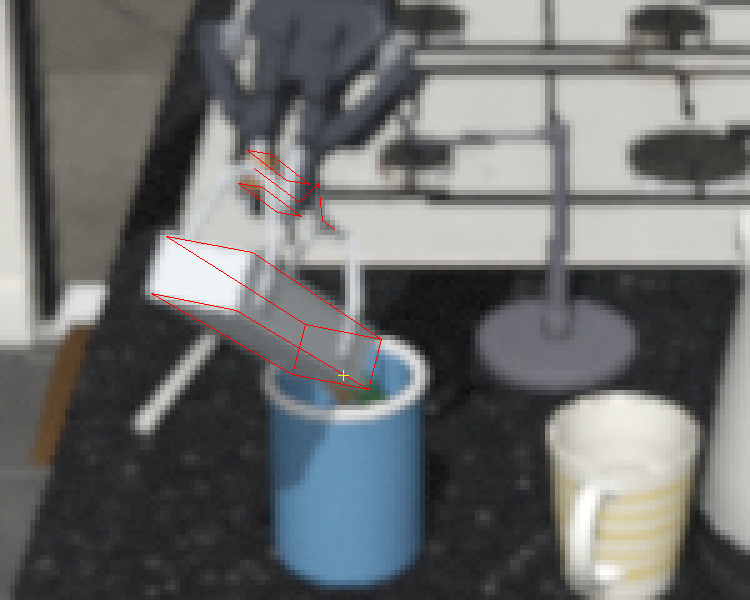

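View pics/p3_top.png

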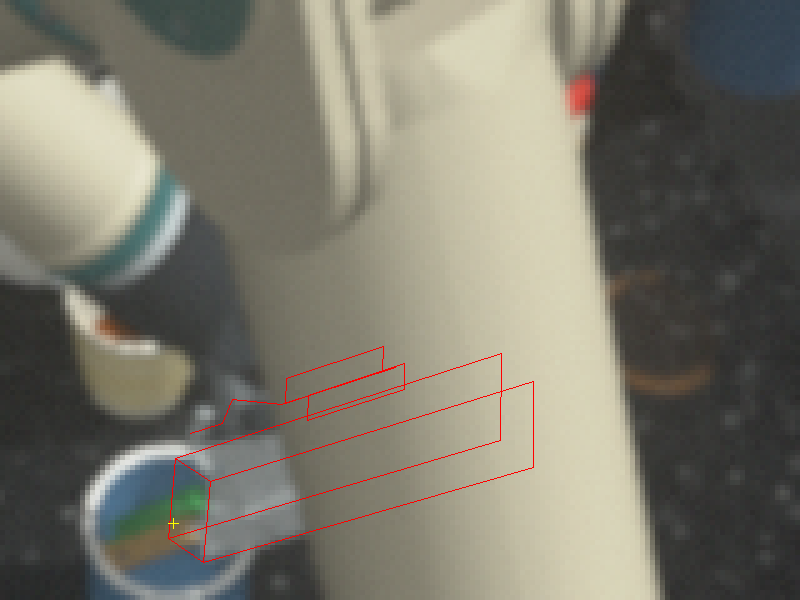

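```bash
python3 -m creep '0 -0.05 -0.12 -2 0 0 1;0 -0.11 -0.24 -4 0 0 1;0 -0.16 -0.36 -6 0 0 1;0 -0.23 -0.47 -8 0 0 1;0 -0.3 -0.58 -10 0 0 1;0 -0.37 -0.69 -12 0 0 1;0 -0.44 -0.8 -14 0 0 1;0 -0.44 -0.8 -14 0 0 1;0 -0.44 -0.8 -14 0 0 1' && python3 - <<'E'
from ov import *
sent([0,-.44,-.8,-14,0,0])
o,S=ov("p4",None,{"side":(130,120,280,240),"top":(230,130,390,250)},extra=[(446.5,30,120)])
print("lip",o+S.apply([100,0,4]),ctrl.read_state()["force"])
E
```

```text
clock: 7.75
eef_pos: [427.1, -19.7, 274.5]
tool_rot: [2.198, 0.0, -0.372]
force: [-1.1, -1.5, -0.2]
width: 13.2
7.75 [427.1 -19.7 274.5] cmd [427.6 -18.5 274.1] width 13.156057670032267
lip [440.44311817  14.564294   128.28628641] [-0.75755748 -0.95934615 -0.2493956 ]
```

View pics/p4_side.png

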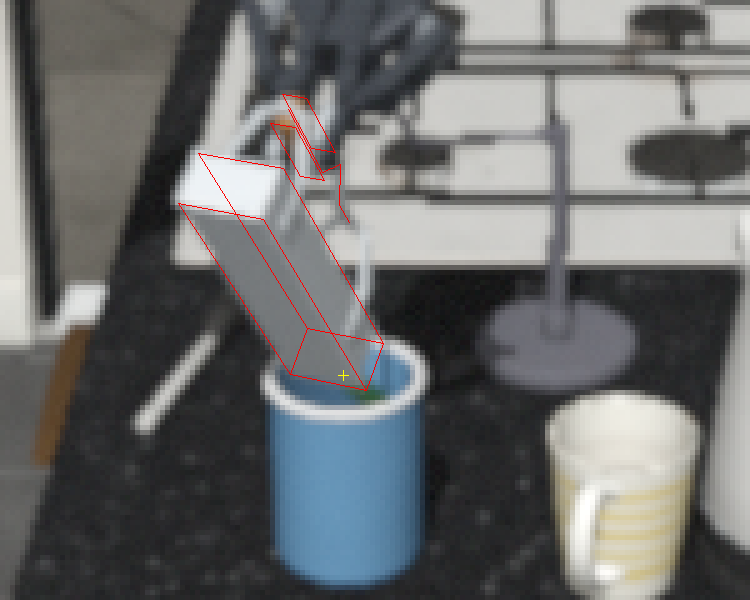

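View pics/p4_top.png

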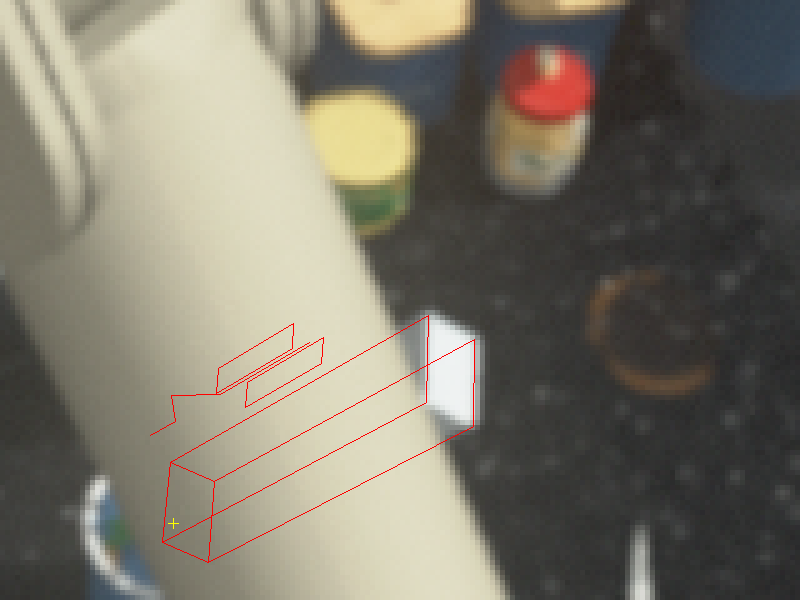

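```bash
python3 -m creep '0 0.15 0 0 0 0 1;0 0 0 0 0 0 1;0 0.2 -0.05 0 0 0 1;0 0.05 -0.05 0 0 0 1;0 0.25 -0.15 0 0 0 1;0 0.35 -0.25 0 0 0 1;0 0.5 -0.36 0 0 0 1;0 0.7 -0.5 0 0 0 1;0 0.91 -0.66 0 0 0 1;0 0.91 -0.66 0 0 0 1' && python3 - <<'E'
from ov import *
sent([0,.91,-.66,0,0,0])
o,S=ov("p5",None,{"side":(130,120,280,240),"top":(230,130,390,250)},extra=[(446.5,30,120)])
print("lip",o+S.apply([100,0,4]),ctrl.read_state()["force"])
E
```

```text
clock: 8.68
eef_pos: [428.2, -18.5, 321.3]
tool_rot: [2.201, -0.003, -0.371]
force: [0.9, 0.0, -3.1]
width: 12.9
8.6833 [428.2 -18.5 321.3] cmd [427.6 -18.6 319.1] width 12.912363843144826
lip [442.16292882  16.07674353 175.15620531] [-0.4737963  -0.66218905 -1.58842337]
```

View pics/p5_side.png

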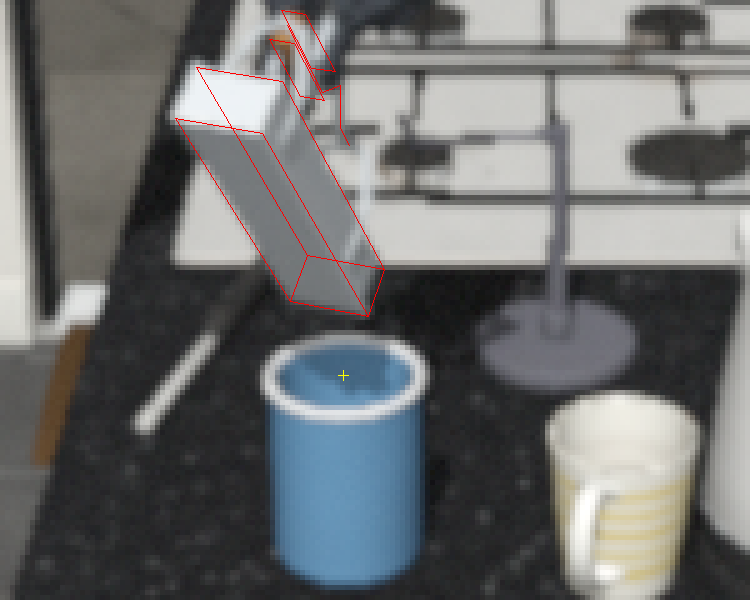

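View pics/p5_top.png

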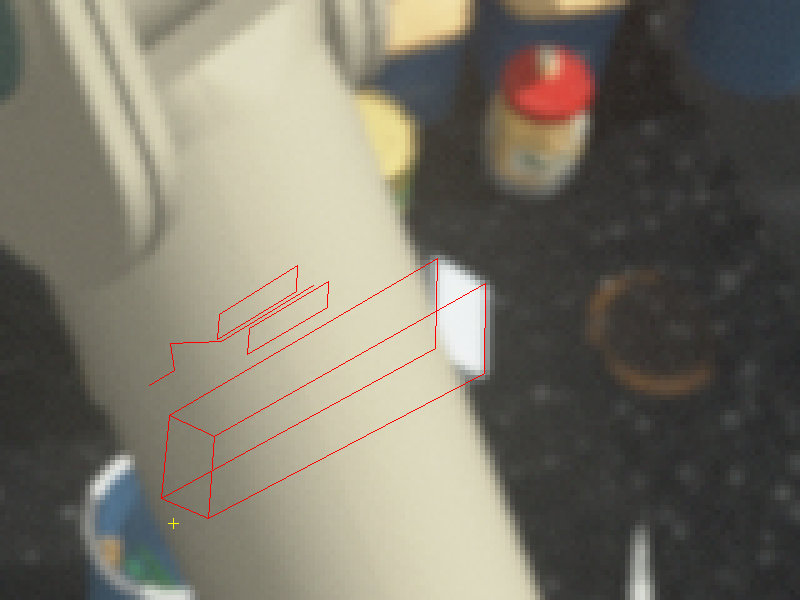

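```bash
python3 -c "
from pour import *
for b,t,z in((-18,50,180),(-22,44,190),(-28,37,200),(-35,30,208),(-42,23,215),(-48,16,220),(-54,9,225),(-60,3,228),(-62,-3,230),(-62,-6,230)): tab([(t,z)],b=b)"
```

```text
50 180 [ 0.    0.27  0.2   4.   -0.    0.  ]
44 190 [ 0.    0.64  0.52 10.   -0.    0.  ]
37 200 [ 0.    0.99  0.95 17.   -0.    0.  ]
30 208 [ 0.    1.27  1.43 24.   -0.    0.  ]
23 215 [ 0.    1.47  1.93 31.   -0.    0.  ]
16 220 [ 0.    1.55  2.42 38.   -0.    0.  ]
9 225 [ 0.    1.59  2.91 45.   -0.    0.  ]
3 228 [ 0.    1.56  3.34 51.   -0.    0.  ]
-3 230 [ 0.    1.42  3.68 57.   -0.    0.  ]
-6 230 [ 0.    1.31  3.84 60.   -0.    0.  ]
```

```bash
python3 -m creep '0 0.27 0.2 4 0 0 1;0 0.64 0.52 10 0 0 1;0 0.99 0.95 17 0 0 1;0 1.27 1.43 24 0 0 1;0 1.47 1.93 31 0 0 1;0 1.55 2.42 38 0 0 1;0 1.59 2.91 45 0 0 1;0 1.56 3.34 51 0 0 1;0 1.42 3.68 57 0 0 1;0 1.31 3.84 60 0 0 1' && python3 - <<'E'
from ov import *
sent([0,1.31,3.84,60,0,0])
o,S=ov("p6",None,{"side":(110,90,260,210),"top":(230,130,390,250)},extra=[(446.5,30,120)])
print("lip",o+S.apply([100,0,4]),ctrl.read_state()["force"],np.round(ctrl.read_state()["qpos"],2))
E
```

```text
clock: 9.62
eef_pos: [369.4, -165.4, 270.9]
tool_rot: [-3.034, -0.0, -0.375]
force: [-0.5, 0.1, -2.0]
width: 12.8
9.6167 [ 369.4 -165.4  270.9] cmd [ 371.4 -163.1  271.2] width 12.785774406866425
lip [422.63284204 -30.25962442 230.24050758] [-0.02477363  0.48598521 -2.19428787] [ 0.51  0.24 -0.07  2.09 -0.12  0.83  0.13]
```

View pics/p6_side.png

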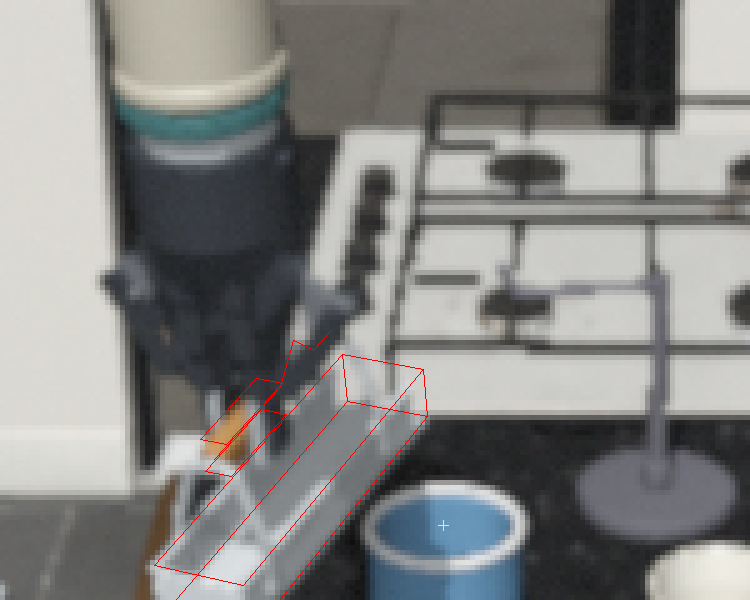

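View pics/p6_top.png

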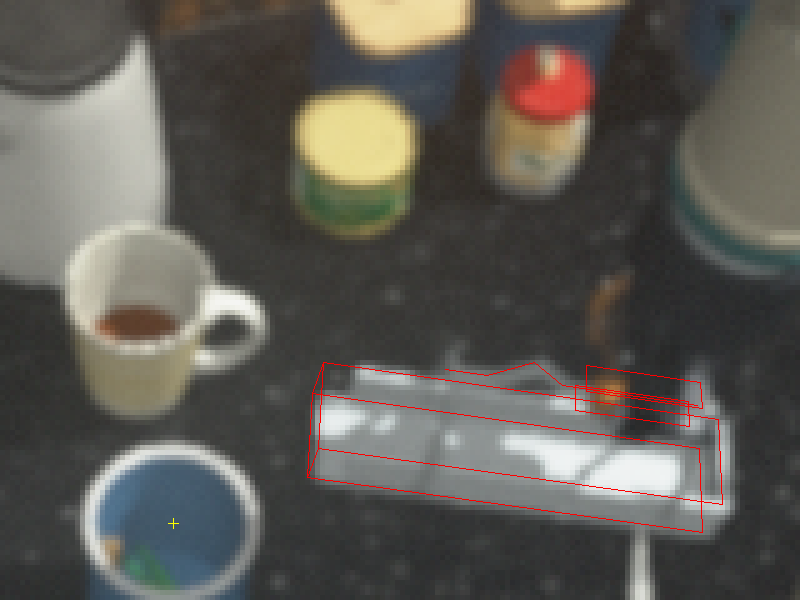

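```bash
cat > hang.py <<'E'
from plan import *
np.set_printoptions(suppress=True,precision=2)
a=np.radians(3); hx=np.array([np.cos(a),np.sin(a),0]); hook=np.array([577,271.5,169.])-50*hx; yaw=np.pi/2+a
def tgt(d,z,t=-18,dy=0,gx=-40.,gz=79.):
  """kink at hook - d*hx, z above hook"""
  S=scoopR(yaw,np.radians(t)); hy=np.array([-hx[1],hx[0],0])
  p=tcp_for(S,(12,0,90),hook-d*hx+dy*hy+[0,0,z],gx,gz); return p,toolR(S)
def show(*A,**k):
  p,r=tgt(*A,**k); print(A,np.round(p,1),rel(p,r))
E
python3 -c "
from hang import *
show(110,110); show(110,34)"
```

```text
(110, 110) [419.3 223.  234.4] [ -2.38  -9.28   1.9   11.82  -5.05 -23.75]
(110, 34) [419.3 223.  158.4] [ -2.38  -9.08   3.79  11.82  -5.05 -23.75]
```

```bash
python3 -m creep '-0.1 -0.37 0.08 0.5 -0.2 -1 1;-0.29 -1.11 0.23 1.4 -0.6 -2.9 1;-0.52 -2.04 0.42 2.6 -1.1 -5.2 1;-0.79 -3.06 0.63 3.9 -1.7 -7.8 1;-1.05 -4.08 0.84 5.2 -2.2 -10.5 1;-1.31 -5.1 1.05 6.5 -2.8 -13.1 1;-1.57 -6.12 1.25 7.8 -3.3 -15.7 1;-1.81 -7.05 1.44 9 -3.8 -18.1 1;-2.02 -7.89 1.62 10 -4.3 -20.2 1;-2.19 -8.54 1.75 10.9 -4.6 -21.9 1' && python3 - <<'E'
from ov import *; from hang import *
sent([-2.19,-8.54,1.75,10.9,-4.6,-21.9])
ov("h1",None,{"side":(110,60,270,180)},extra=[hook])
d=ctrl.get_image("top");cv2.imwrite("pics/h1_topfull.png",d["img"][:,:,::-1])
show(110,110); show(110,80);show(110,34)
E
```

```text
clock: 10.55
eef_pos: [413.4, 198.5, 237.6]
tool_rot: [-2.842, 0.003, 0.03]
force: [1.3, 0.1, -2.0]
width: 12.9
10.55 [413.4 198.5 237.6] cmd [415.5 192.1 237.3] width 12.945503950215386
(110, 110) [419.3 223.  234.4] [ 0.11 -0.72  0.3   0.93 -0.45 -1.85]
(110, 80) [419.3 223.  204.4] [ 0.11 -0.5   1.01  0.93 -0.45 -1.85]
(110, 34) [419.3 223.  158.4] [ 0.12 -0.16  2.11  0.93 -0.45 -1.85]
```

View pics/h1_side.png

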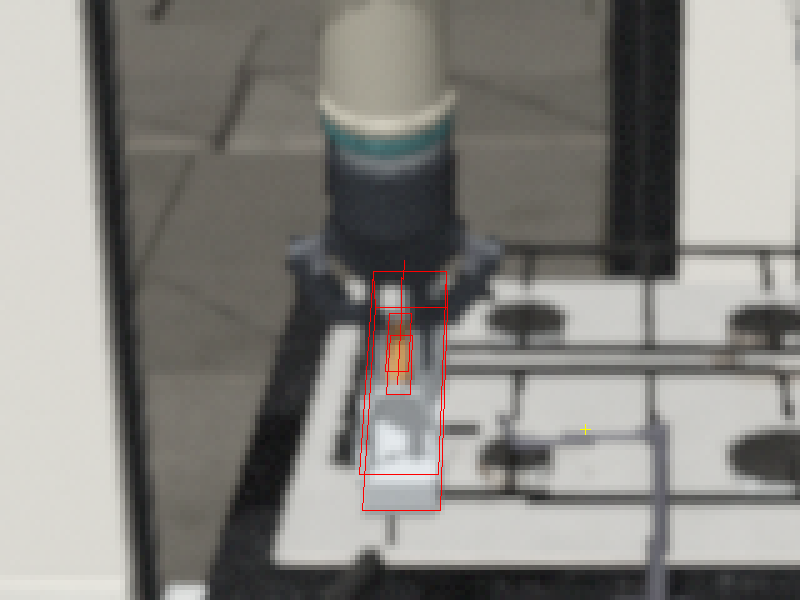

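View pics/h1_topfull.png

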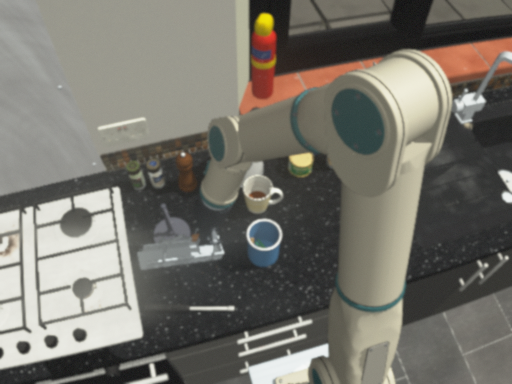

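The side view shows the scoop lip-up at (400,400), left of the hook arm at (505–650,435). The computed hook mark at (585,430) sits on the arm's top. I'll lower it to the entry height and check.

```bash
python3 -m creep '0.03 -0.3 0.25 0.3 -0.2 -0.6 1;0.08 -0.45 0.7 0.6 -0.4 -1.2 1;0.11 -0.4 1.2 0.9 -0.45 -1.85 1;0.11 -0.3 1.65 0.9 -0.45 -1.85 1;0.11 -0.2 2 0.9 -0.45 -1.85 1;0.12 -0.16 2.11 0.9 -0.45 -1.85 1;0.12 -0.16 2.11 0.9 -0.45 -1.85 1;0.12 -0.16 2.11 0.9 -0.45 -1.85 1' && python3 - <<'E'
from ov import *; from hang import *
sent([.12,-.16,2.11,.9,-.45,-1.85])
o,S=ov("h2",None,{"side":(140,100,260,200),"top":(110,160,260,285)},extra=[hook,hook-47*hx,hook-47*hx+[0,0,20]])
print("kink",o+S.apply([12,0,90]),"hook",hook)
for d in(80,45,10,0): show(d,34)
E
```

```text
clock: 11.32
eef_pos: [419.1, 223.9, 159.0]
tool_rot: [-2.828, 0.0, 0.054]
force: [-0.4, 0.5, -1.8]
width: 13.3
11.3167 [419.1 223.9 159. ] cmd [419.5 223.1 158.5] width 13.257699115055587
kink [416.97 264.06 203.57] hook [527.07 268.88 169.  ]
(80, 34) [449.3 224.6 158.4] [0.75 0.   0.   0.03 0.   0.  ]
(45, 34) [484.2 226.4 158.4] [1.62 0.   0.   0.03 0.   0.  ]
(10, 34) [519.2 228.2 158.4] [2.5  0.   0.   0.03 0.   0.  ]
(0, 34) [529.2 228.8 158.4] [2.75 0.   0.   0.03 0.   0.  ]
```

View pics/h2_side.png

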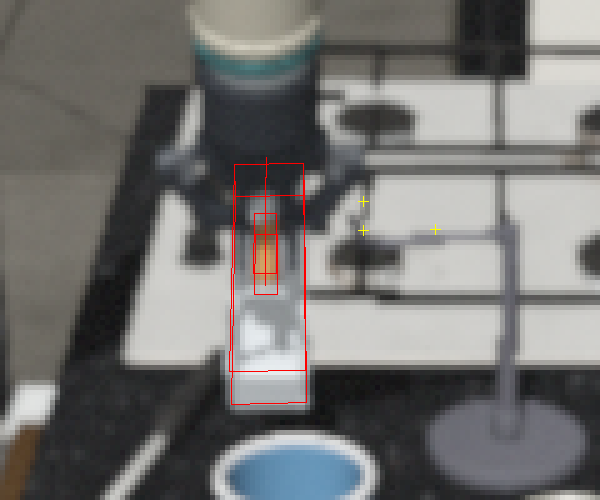

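View pics/h2_top.png

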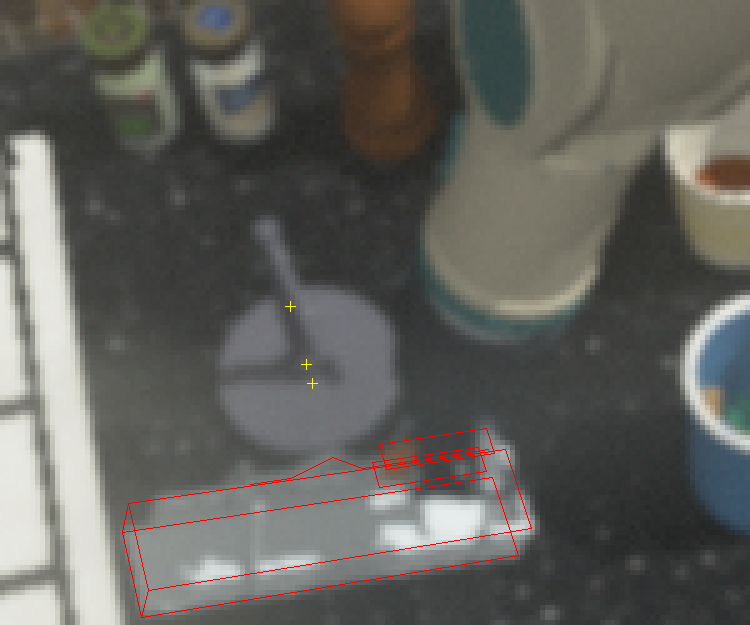

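View pics/h2_top_raw.png

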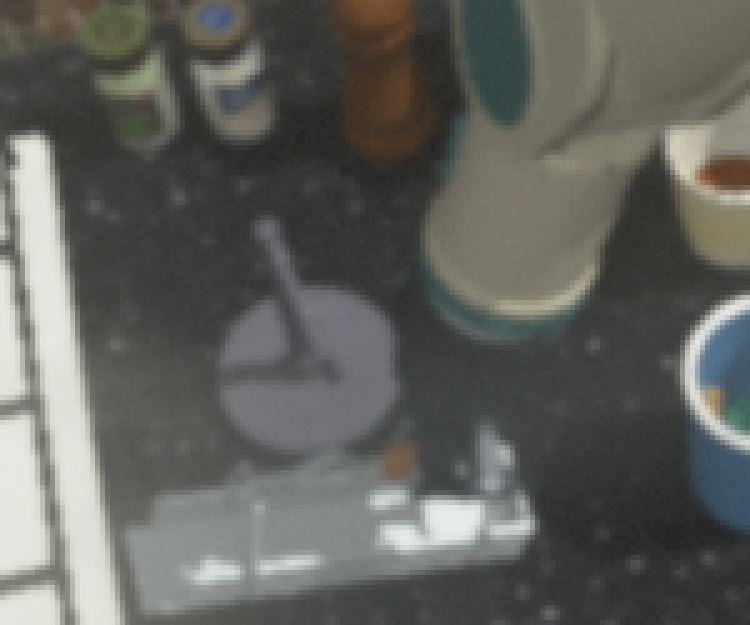

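```bash
python3 -m creep '0.15 0 0 0 0 0 1;0.4 0 0 0 0 0 1;0.7 0 0 0 0 0 1;0.95 0 0 0 0 0 1;1.1 0 0 0 0 0 1;1.2 0 0 0 0 0 1;1.2 0 0 0 0 0 1' && python3 - <<'E'
from ov import *; from hang import *
sent([1.2,0,0,0,0,0])
o,S=ov("h3",None,{"side":(150,100,260,200),"top":(110,160,260,285)},extra=[hook,hook-47*hx,hook-47*hx+[0,0,20]])
print("kink",o+S.apply([12,0,90]),ctrl.read_state()["force"])
E
```

```text
clock: 12.0
eef_pos: [465.4, 225.1, 157.6]
tool_rot: [-2.829, 0.005, 0.054]
force: [-3.5, -0.3, -3.1]
width: 12.9
12.0 [465.4 225.1 157.6] cmd [467.4 225.6 158.5] width 12.910529536471833
kink [463.46 265.29 202.14] [-4.27 -0.16 -4.23]
```

View pics/h3_side.png

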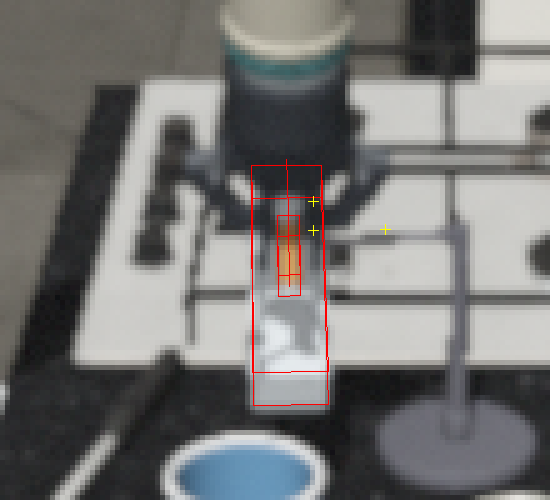

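View pics/h3_top_raw.png

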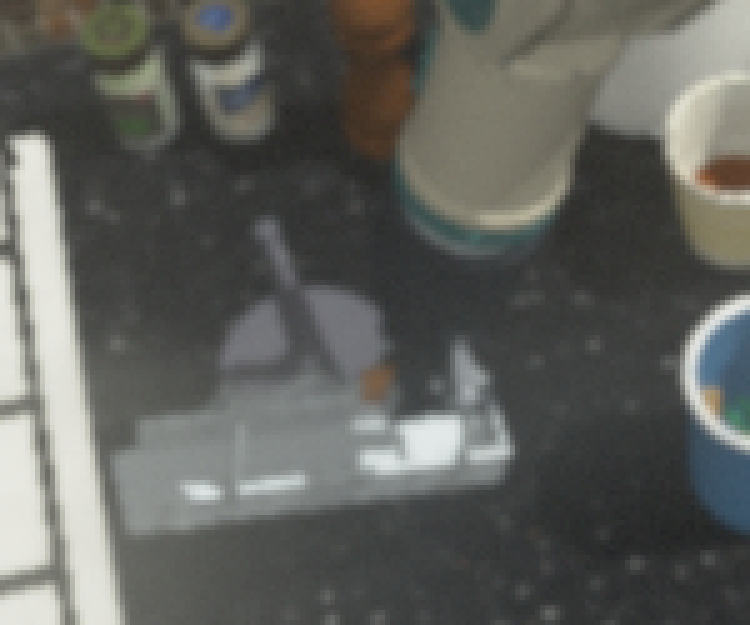

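View pics/h3_top.png

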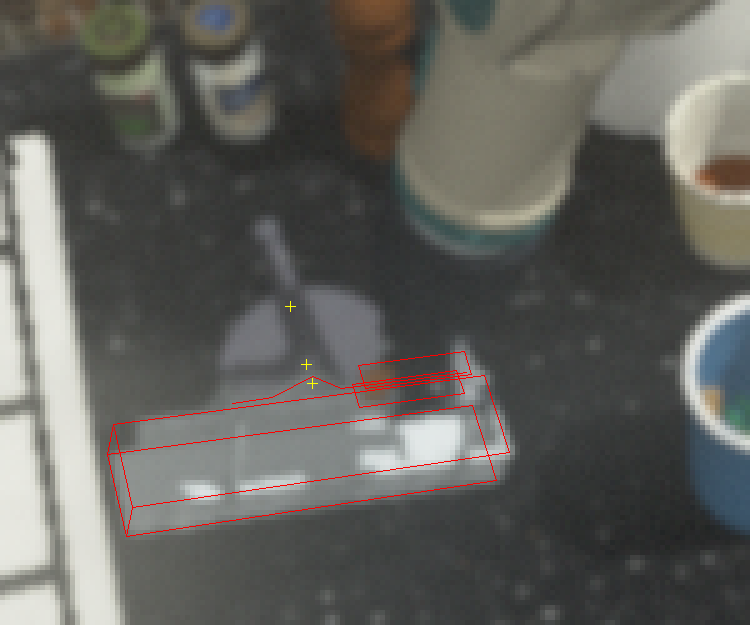

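```bash
python3 -m creep '0 0 0 0 0 0 1;0 0 0 0 0 0 1;0 0 0 0 0 0 1'; python3 - <<'E'
from ov import *; from hang import *
s=ctrl.read_state();print(s["force"],s["torque"],s["qd"].round(3))
ov("h4",None,{"side":(190,125,240,165)},k=14,extra=[hook,hook-47*hx,hook-47*hx+[0,0,20]])
E
```

```text
clock: 12.35
eef_pos: [465.6, 225.2, 157.9]
tool_rot: [-2.829, 0.003, 0.054]
force: [-5.3, -0.9, -4.4]
width: 12.9
[-5.3  -0.88 -4.39] [-0.95  0.94  0.55] [-0.  0. -0. -0.  0.  0. -0.]
12.35 [465.6 225.2 157.9] cmd [467.4 225.6 158.5] width 12.928194819055713
```

View pics/h4_side_raw.png

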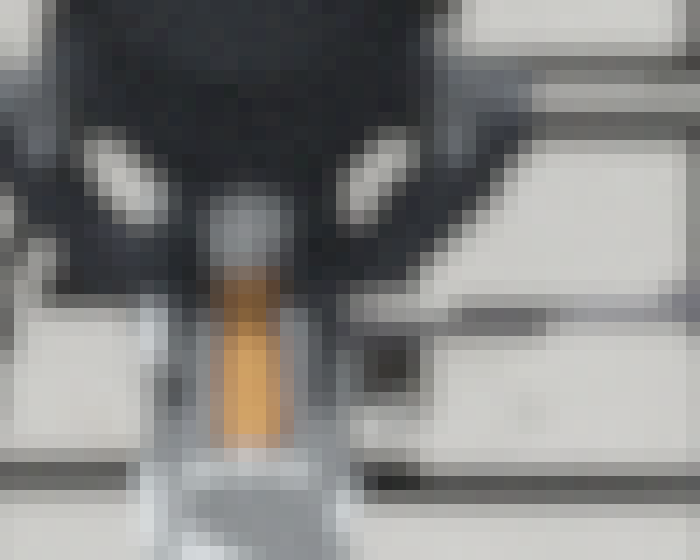

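```bash
python3 -m creep '-0.2 0 0 0 0 0 1;-0.5 0 0 0 0 0 1;-0.75 0 0 0 0 0 1;-0.75 0 0 0 0 0 1;-0.75 0 0 0 0 0 1'; python3 - <<'E'
from ov import *; from hang import *
sent([-.75,0,0,0,0,0])
s=ctrl.read_state();print(s["force"],s["torque"],s["qd"].round(3))
o,S=ov("h5",None,{"side":(180,120,250,165),"top":(140,190,240,265)},k=8,extra=[hook,hook-47*hx,hook-47*hx+[0,0,20]])
print("kink",o+S.apply([12,0,90]),"cg",o+S.apply([-11,0,20]))
E
```

```text
clock: 12.82
eef_pos: [438.2, 224.2, 159.1]
tool_rot: [-2.828, -0.002, 0.052]
force: [0.1, -0.4, -2.1]
width: 12.8
[ 0.11 -0.44 -2.07] [-0.58 -0.09  0.03] [ 0.    0.01  0.01 -0.03  0.   -0.    0.  ]
12.8167 [438.2 224.2 159.1] cmd [437.5 224.  158.5] width 12.808805351185045
kink [436.01 264.32 203.66] cg [436.19 264.07 129.98]
```

View pics/h5_side.png

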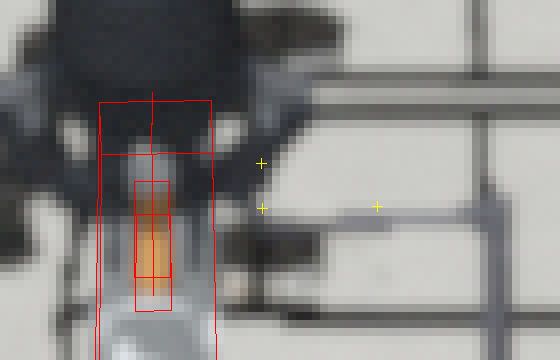

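View pics/h5_top_raw.png

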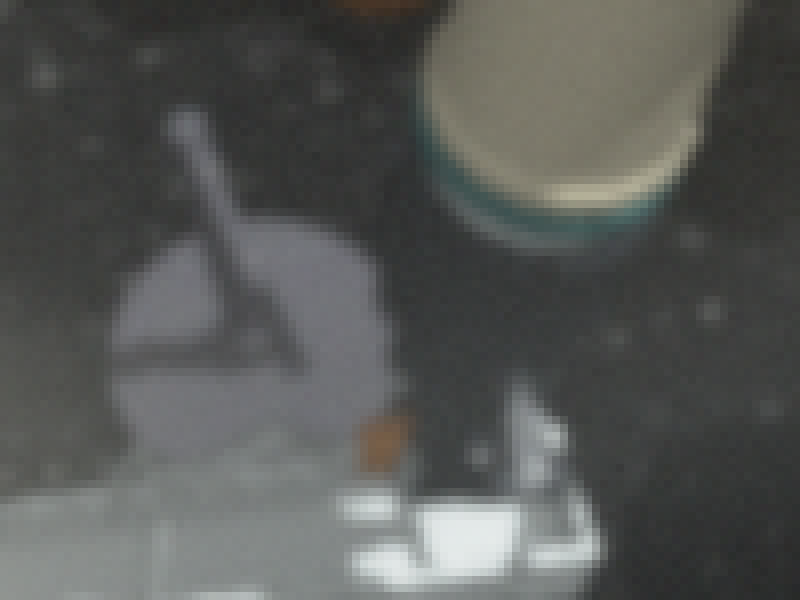

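View pics/h5_top.png

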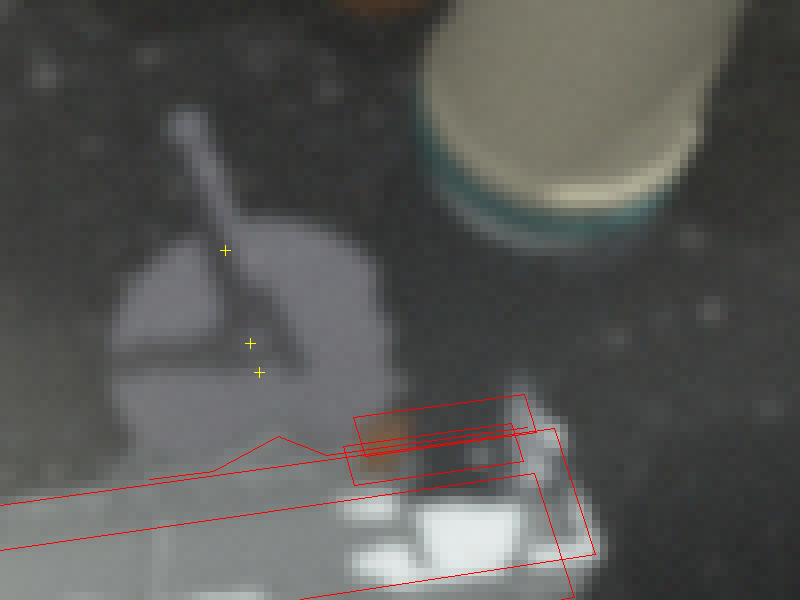

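```bash
python3 - <<'E'
from h import *; import pickle
D=pickle.load(open("d0.pkl","rb"));s,t=D["side"],D["top"]
print(tri([s,t],[[210.8,142.3],[171.3,231.5]]))
for n,d,(x0,y0,x1,y1),k in(("s",s,(200,130,250,170),14),("t",t,(150,195,195,245),13)):
  cv2.imwrite(f"pics/tip_{n}.png",cv2.resize(d["img"][y0:y1,x0:x1,::-1],None,fx=k,fy=k,interpolation=cv2.INTER_NEAREST))
E
```

```text
[479.5852338  263.57049974 184.4894402 ]
```

View pics/tip_s.png

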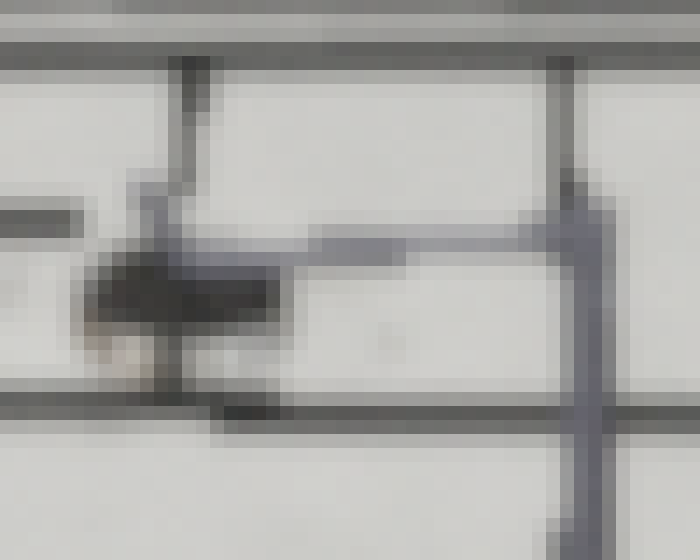

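View pics/tip_t.png

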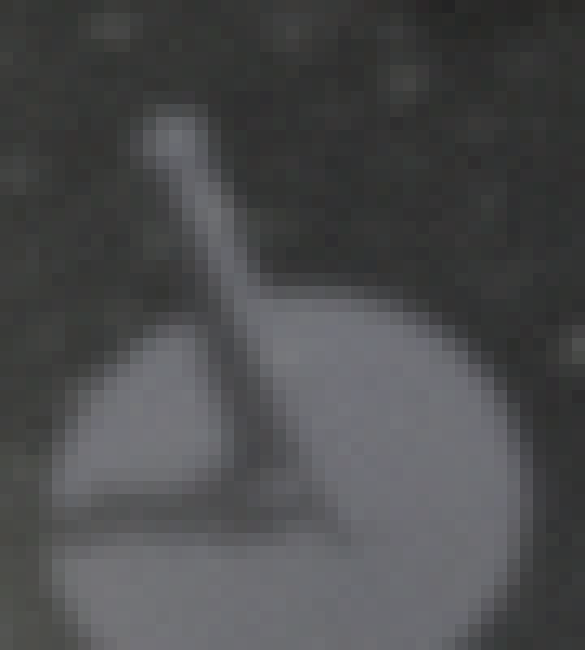

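The arm angle was misread: in these crops the arm runs from the post top to top-crop (345,530), and drops to the left in the side view. That matches about 10°, not 3°, which explains the light contact. I'll re-fit it.

```bash
python3 - <<'E'
from h import *; import pickle
D=pickle.load(open("d0.pkl","rb"));s,t=D["side"],D["top"]
obs=[(s,[200+161/14-.5,130+262/14-.5],'e'),(s,[200+155/14-.5,130+178/14-.5],'t'),(t,[150+340/13-.5,195+525/13-.5],'e'),(s,[200+590/14-.5,130+228/14-.5],'p'),(t,[150+175/13-.5,195+135/13-.5],'q')]
def f(p):
  x,y,a,L=p; P={'p':(x,y,165),'q':(x,y,172),'e':(x-L*np.cos(a),y-L*np.sin(a),165),'t':(x-L*np.cos(a),y-L*np.sin(a),187)}
  return np.concatenate([proj(d,[P[k]])[0]-uv for d,uv,k in obs])
r=least_squares(f,[577,271,.1,95]);print(r.x,np.degrees(r.x[2]),r.fun.round(1))
f2=lambda q:f([q[0],q[1],q[2],95]); r=least_squares(f2,[577,271,.1]);print(r.x,np.degrees(r.x[2]),r.fun.round(1))
E
sed -i 's/a=np.radians(3)/a=np.radians(10)/' hang.py
python3 - <<'E'
from hang import *
print(hook)
show(90,60); show(90,36); show(50,36); show(0,36)
E
```

```text
[5.76166646e+02 2.72571184e+02 1.69523772e-01 9.90200617e+01] 9.71299664358539 [ 0.7 -0.3  1.1 -0.5  0.6  1.5 -0.   0.3 -0.1  0. ]
[5.73754204e+02 2.72006139e+02 1.66523552e-01] 9.54109673775027 [ 1.2 -0.3  1.5 -0.5  0.4  1.  -0.7  0.4  0.3  0.7]
[527.76 262.82 169.  ]
(90, 60) [446.1 207.6 184.4] [ 0.19  0.2  -0.75  0.03 -2.16 -6.66]
(90, 36) [446.1 207.6 160.4] [ 0.19  0.39 -0.18  0.03 -2.16 -6.66]
(50, 36) [485.5 214.6 160.4] [ 1.19  0.27 -0.14  0.03 -2.16 -6.66]
(0, 36) [534.7 223.2 160.4] [ 2.43  0.12 -0.09  0.03 -2.16 -6.66]
```

```bash
python3 -m creep '0.05 0.1 -0.05 0 -0.7 -2 1;0.1 0.25 -0.1 0 -1.4 -4.4 1;0.19 0.39 -0.18 0 -2.16 -6.66 1;0.19 0.39 -0.18 0 -2.16 -6.66 1;0.19 0.39 -0.18 0 -2.16 -6.66 1' ; python3 -m creep '0.15 0 0 0 0 0 1;0.4 0 0 0 0 0 1;0.65 0 0 0 0 0 1;0.9 0 0 0 0 0 1;1.1 0 0 0 0 0 1;1.1 0 0 0 0 0 1;1.1 0 0 0 0 0 1'; python3 - <<'E'
from ov import *; from hang import *
sent([.19,.39,-.18,0,-2.16,-6.66]);sent([1.1,0,0,0,0,0])
s=ctrl.read_state();print(s["force"],s["torque"])
o,S=ov("h6",None,{"side":(150,100,260,200),"top":(120,180,250,280)},extra=[hook,hook-47*hx,hook-47*hx+[0,0,20]])
print("kink",o+S.apply([12,0,90]))
E
```

```text
clock: 13.33
eef_pos: [447.2, 207.3, 160.6]
tool_rot: [-2.828, -0.001, 0.172]
force: [1.2, -0.4, -1.8]
width: 13.1
clock: 13.92
eef_pos: [489.2, 215.4, 160.4]
tool_rot: [-2.828, 0.0, 0.175]
force: [-0.5, 0.2, -1.9]
width: 12.6
[-0.49  0.21 -1.9 ] [-0.5 -0.1 -0. ]
13.9167 [489.2 215.4 160.4] cmd [489.3 215.  160.5] width 12.611004301713827
kink [482.18 254.97 204.99]
```

View pics/h6_side.png

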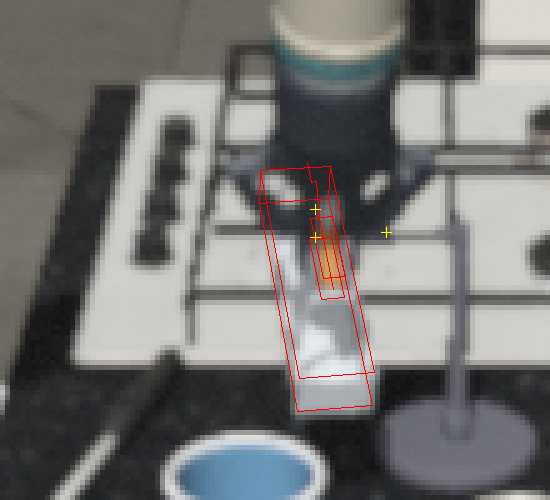

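View pics/h6_top.png

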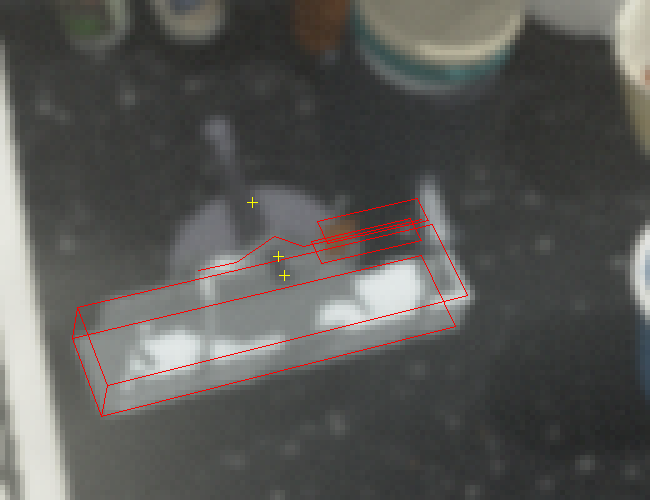

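```bash
python3 -m creep '0.1 0 0 0 0 0 1;0.3 0 0 0 0 0 1;0.5 0 0 0 0 0 1;0.7 0 0 0 0 0 1;0.7 0 0 0 0 0 1'; python3 -m creep '0.1 0 0 0 0 0 1;0.25 0 0 0 0 0 1;0.4 0 0 0 0 0 1;0.45 0 0 0 0 0 1;0.45 0 0 0 0 0 1;0.45 0 0 0 0 0 1'; python3 - <<'E'
from ov import *; from hang import *
sent([1.15,0,0,0,0,0])
s=ctrl.read_state();print(s["force"],s["torque"])
o,S=ov("h7",None,{"side":(160,100,270,200),"top":(120,170,250,270)},extra=[hook,hook-47*hx,hook-47*hx+[0,0,20]])
print("kink",o+S.apply([12,0,90]))
for z in (36,20,8,4,0,-3):show(0,z)
E
```

```text
clock: 14.43
eef_pos: [519.8, 220.3, 160.7]
tool_rot: [-2.828, -0.003, 0.173]
force: [0.8, 0.4, -1.7]
width: 13.1
clock: 14.93
eef_pos: [534.5, 223.0, 160.4]
tool_rot: [-2.828, 0.0, 0.175]
force: [-0.0, -0.1, -2.9]
width: 13.0
[-0.03 -0.11 -2.86] [-0.57 -0.11  0.04]
14.9333 [534.5 223.  160.4] cmd [534.6 223.  160.5] width 12.982398845841582
kink [527.5  262.61 205.02]
(0, 36) [534.7 223.2 160.4] [ 0.   -0.    0.    0.03  0.    0.  ]
(0, 20) [534.7 223.2 144.4] [0.   0.12 0.39 0.03 0.   0.  ]
(0, 8) [534.7 223.2 132.4] [0.   0.21 0.67 0.03 0.   0.  ]
(0, 4) [534.7 223.2 128.4] [0.   0.24 0.77 0.03 0.   0.  ]
(0, 0) [534.7 223.2 124.4] [0.   0.27 0.86 0.03 0.   0.  ]
(0, -3) [534.7 223.2 121.4] [0.   0.3  0.93 0.03 0.   0.  ]
```

View pics/h7_side.png

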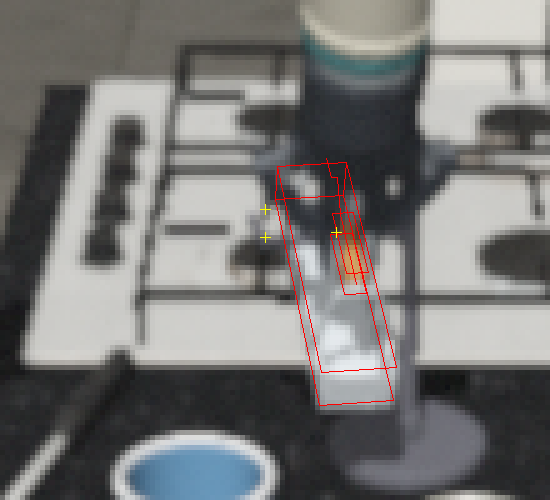

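View pics/h7_top.png

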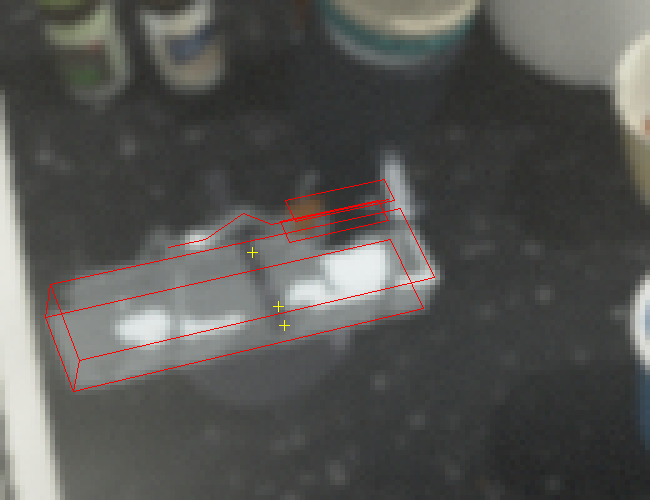

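View pics/h7_top_raw.png

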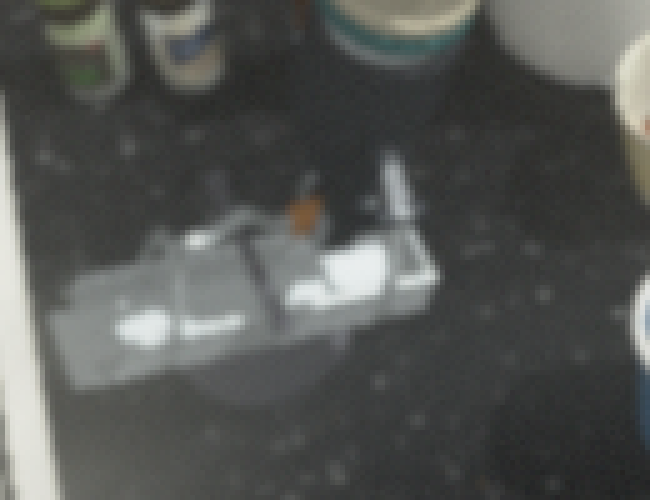

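```bash
python3 -m creep '0 0.06 0.19 0 0 0 1;0 0.12 0.39 0 0 0 1;0 0.17 0.55 0 0 0 1;0 0.21 0.67 0 0 0 1;0 0.21 0.67 0 0 0 1;0 0.21 0.67 0 0 0 1'; python3 - <<'E'
from ov import *; from hang import *
sent([0,.21,.67,0,0,0])
s=ctrl.read_state();print(s["force"],s["torque"])
o,S=ov("h8",None,{"side":(160,100,270,200),"top":(120,170,250,270)},extra=[hook,hook-47*hx,hook-47*hx+[0,0,20]])
print("kink",o+S.apply([12,0,90]))
E
```

```text
clock: 15.53
eef_pos: [534.2, 223.2, 131.8]
tool_rot: [-2.828, 0.001, 0.174]
force: [0.7, -0.7, -1.9]
width: 12.7
[ 0.69 -0.67 -1.89] [-0.48 -0.12  0.01]
15.5333 [534.2 223.2 131.8] cmd [534.6 223.3 132.4] width 12.699104629126108
kink [527.3  262.8  176.41]
```

View pics/h8_side.png

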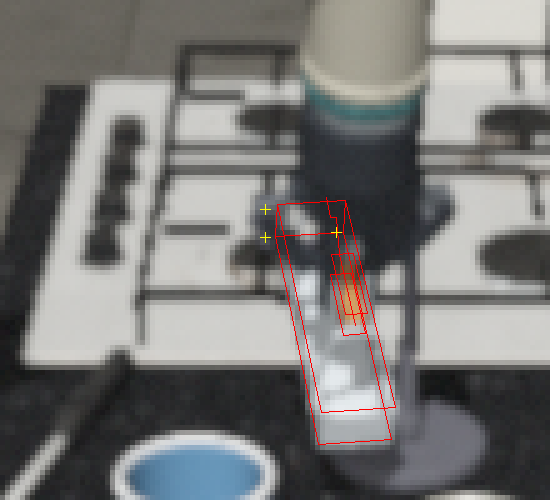

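View pics/h8_top_raw.png

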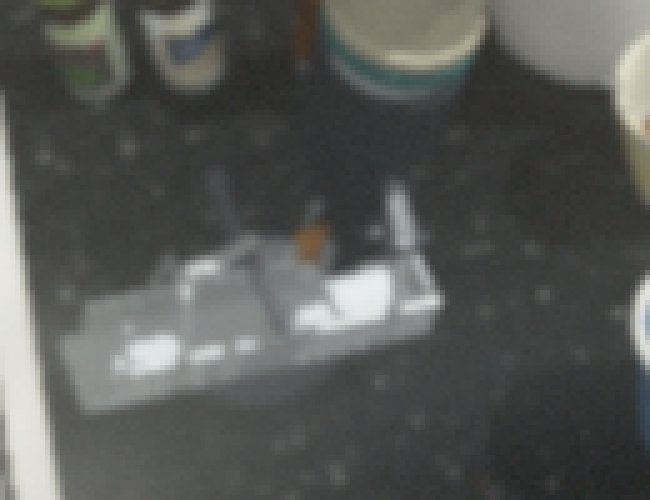

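```bash
python3 -m creep '0 0.02 0.06 0 0 0 1;0 0.035 0.12 0 0 0 1;0 0.045 0.15 0 0 0 1;0 0.045 0.15 0 0 0 1';  python3 -c "
from plan import *; sent([0,.045,.15,0,0,0])"; python3 -m creep '0 0.01 0.04 0 0 0 1;0 0.02 0.06 0 0 0 1;0 0.02 0.06 0 0 0 1'; python3 -c "
from plan import *; sent([0,.02,.06,0,0,0])
from cell import ctrl; s=ctrl.read_state(); print(s['force'],s['torque'],load()[0])"
```

```text
clock: 15.97
eef_pos: [535.3, 223.9, 127.2]
tool_rot: [-2.827, -0.002, 0.174]
force: [-0.9, -2.2, 4.9]
width: 12.8
clock: 16.22
eef_pos: [535.5, 224.6, 125.7]
tool_rot: [-2.826, -0.003, 0.175]
force: [-1.8, -1.6, 11.9]
width: 13.3
[-1.77036399 -1.55402771 11.88714245] [0.5426086  0.4920673  0.25808597] [534.53337489 223.39735805 123.6499713 ]
```

```bash
python3 -m creep '0 -0.01 -0.04 0 0 0 1;0 -0.01 -0.04 0 0 0 1;0 -0.01 -0.04 0 0 0 0.9;0 -0.01 -0.04 0 0 0 0.8;0 -0.01 -0.04 0 0 0 0.7;0 -0.01 -0.04 0 0 0 0.6;0 -0.01 -0.04 0 0 0 0.55;0 -0.01 -0.04 0 0 0 0.55;0 -0.01 -0.04 0 0 0 0.55;0 -0.01 -0.04 0 0 0 0.55'; python3 - <<'E'
from ov import *; from hang import *
sent([0,-.01,-.04,0,0,0])
s=ctrl.read_state();print(s["force"],s["torque"])
ov("h9",None,{"side":(160,100,270,200),"top":(120,170,250,270)},extra=[hook])
E
```

```text
clock: 17.05
eef_pos: [534.5, 223.3, 125.2]
tool_rot: [-2.828, 0.0, 0.175]
force: [0.6, 0.6, 0.3]
width: 38.2
[0.62 0.58 0.3 ] [-0.31 -0.07 -0.02]
17.05 [534.5 223.3 125.2] cmd [534.6 223.3 125.3] width 38.20938531030181
```

View pics/h9_side.png

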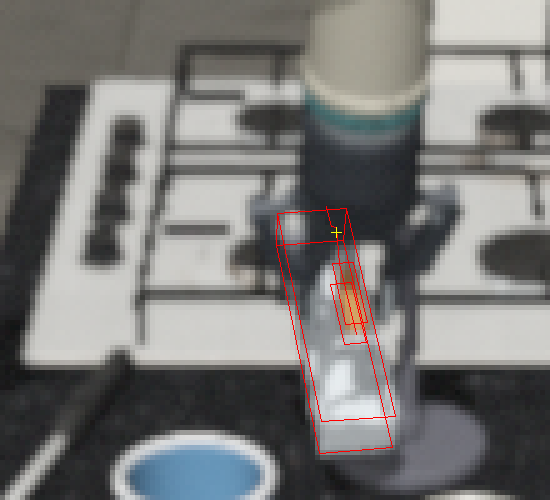

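View pics/h9_top.png

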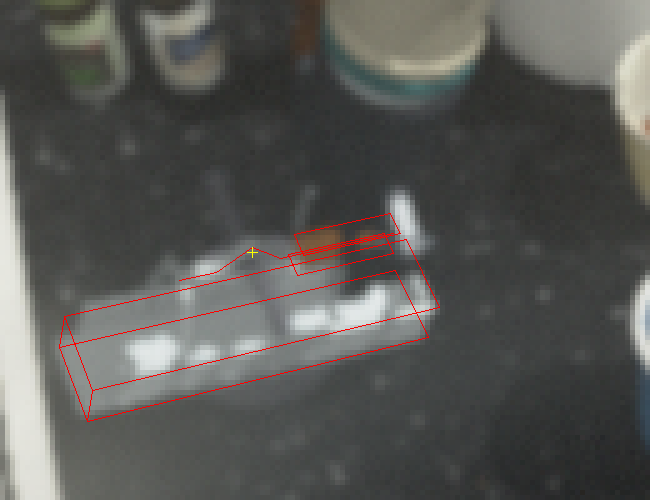

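```bash
python3 -m creep '0 0 -0.1 0 0 0 0.5;0 0 -0.25 0 0 0 0.5;0 0 -0.45 0 0 0 0.5;0 0 -0.7 0 0 0 0.5;0 0 -1 0 0 0 0.5;0 0 -1.4 0 0 0 0.5;0 0 -1.8 0 0 0 0.5;0 0 -2.2 0 0 0 0.5;0 0 -2.6 0 0 0 0.5;0 0 -2.9 0 0 0 0.5'; python3 -m creep '0 0.3 -0.3 0 0 0 0.5;0 0.8 -0.6 0 0 0 0.5;0 1.4 -1 0 0 0 0.5;0 2 -1.3 0 0 0 0.5;0 2.5 -1.5 0 0 0 0.5;0 2.5 -1.5 0 0 0 0.5;0 2.5 -1.5 0 0 0 0.5'; python3 - <<'E'
from ov import *; from hang import *
sent([0,0,-2.9,0,0,0]);sent([0,2.5,-1.5,0,0,0])
for n in("side","top"):
  d=ctrl.get_image(n);cv2.imwrite(f"pics/e1_{n}.png",d["img"][:,:,::-1])
  x0,y0,x1,y1={"side":(160,100,270,200),"top":(120,170,290,270)}[n]
  cv2.imwrite(f"pics/e1_{n}_c.png",cv2.resize(d["img"][y0:y1,x0:x1,::-1],None,fx=4.7,fy=4.7,interpolation=3))
E
```

```text
clock: 17.98
eef_pos: [541.6, 187.3, 238.1]
tool_rot: [-2.828, -0.003, 0.174]
force: [-0.0, -0.4, -0.2]
width: 42.8
clock: 18.57
eef_pos: [561.1, 74.3, 262.7]
tool_rot: [-2.829, -0.001, 0.171]
force: [-0.6, 0.5, -0.2]
width: 42.9
```

View pics/e1_side.png

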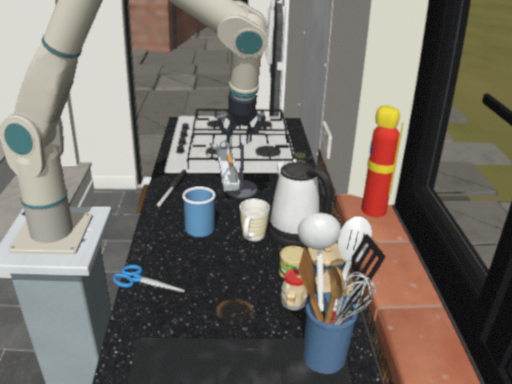

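View pics/e1_side_c.png

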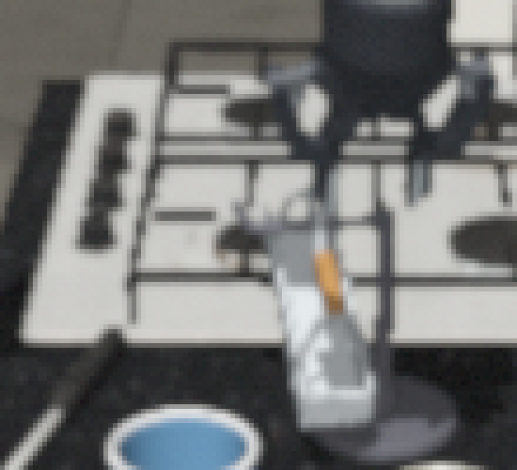

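View pics/e1_top_c.png

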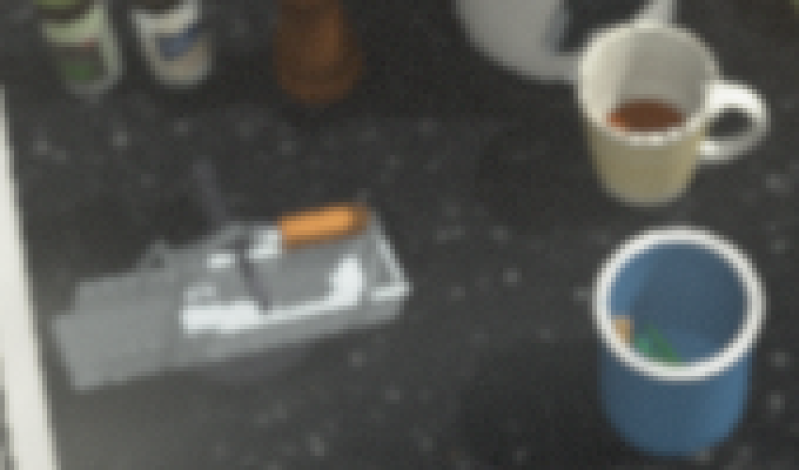

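View pics/e1_top.png

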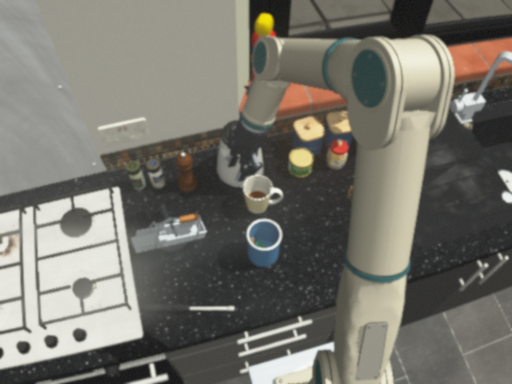

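```bash
python3 -m creep '0 0 -0.3 0 0 0 0.5;0 0 -0.6 0 0 0 0.5;0 0 -0.6 0 0 0 0.5;0 0 -0.6 0 0 0 0.5;0 0 -0.6 0 0 0 0.5;0 0 -0.6 0 0 0 0.5;0 0 -0.6 0 0 0 0.5;0 0 -0.6 0 0 0 0.5;0 0 -0.6 0 0 0 0.5;0 0 -0.6 0 0 0 0.5'; python3 - <<'E'
from cell import ctrl; import cv2,numpy as np
a={n:ctrl.get_image(n)["img"].astype(int) for n in("side","top")}
for n in a:
  for t in("peg_a","peg_c","scoop","peg_jar"):
    print(n,t,[(round(float(x["score"]),2),np.round(x["rect"]).tolist()) for x in ctrl.boxes_of(n,t)[:4]])
b={n:ctrl.get_image(n)["img"] for n in("side","top")}
for n,(x0,y0,x1,y1) in {"side":(205,135,245,200),"top":(125,205,210,255)}.items():
  e1=cv2.imread(f"pics/e1_{n}.png")[:,:,::-1].astype(int)
  print(n,np.abs(a[n]-b[n])[y0:y1,x0:x1].mean(),"since e1",np.abs(e1-b[n])[y0:y1,x0:x1].mean(),"ref",np.abs(a[n]-b[n])[300:340,80:110].mean())
t=b["top"][205:275,235:295,::-1]; cv2.imwrite("pics/jar_end.png",cv2.resize(t,None,fx=8,fy=8,interpolation=3))
E
```

```text
clock: 19.5
eef_pos: [561.7, 68.9, 284.5]
tool_rot: [-2.828, 0.0, 0.175]
force: [0.6, 0.0, -0.8]
width: 42.7
side peg_a []
side peg_c []
side scoop [(0.62, [215.0, 137.0, 237.0, 191.0])]
side peg_jar [(0.94, [184.0, 189.0, 215.0, 237.0]), (0.44, [217.0, 138.0, 237.0, 189.0])]
top peg_a [(0.58, [257.0, 238.0, 266.0, 246.0]), (0.17, [246.0, 217.0, 280.0, 266.0])]
top peg_c [(0.58, [257.0, 238.0, 266.0, 246.0]), (0.17, [246.0, 217.0, 280.0, 266.0])]
top scoop [(0.58, [131.0, 216.0, 206.0, 252.0]), (0.32, [247.0, 220.0, 283.0, 267.0])]
top peg_jar [(0.56, [244.0, 220.0, 281.0, 266.0])]
side 0.9794871794871794 since e1 4.115384615384615 ref 1.2041666666666666
top 1.2287843137254901 since e1 2.6739607843137256 ref 0.6533333333333333
```

View pics/jar_end.png

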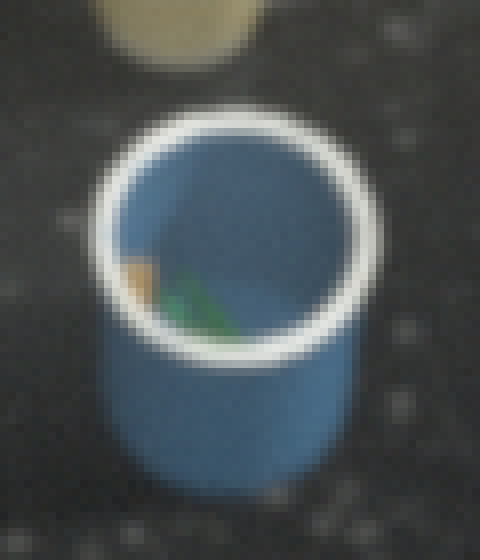

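```bash
python3 -c "
from cell import ctrl
print(ctrl.finish_job(),ctrl.read_state()['clock'])"
```

```text
the job is handed in; nothing more can be done
the job is handed in; nothing more can be done
```

I poured the pegs into the blue jar and hung the empty scoop on the hook stand by its kink. I then released it, moved the arm clear and handed the job in at about 20 s. One point is not directly confirmed: I could only see two of the three pegs inside the jar.

**What the last checks showed**
- **Scoop:** it was empty when I tilted it back after the pour. It now hangs with the hook arm under its kink, and the last two pictures differed only by camera noise, so it is at rest.
- **Jar:** it is upright and has not moved.
- **Pegs:** the green one and one wooden one are visible in the jar. The third is out of sight, most likely behind the jar's near wall. No peg shows in the scoop or on the worktop in either camera, and the network found none outside the jar.
- **Gripper and surroundings:** the gripper is clear of everything, with the force reading near zero. In the last pictures the other things look to be where they started.

**What went wrong on the way**
- I first misread the hook arm's direction as 3° when it is about 10°. The scoop, while still in the gripper, pressed lightly (about 5 N) on what was most likely the hook tip. I backed off, measured again, and the second approach went in without contact.
- Lowering the kink onto the arm reached about 14 N before I eased off and let go.

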